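# Clamp a carving-wax block in the ratchet vice

## Task

Lay the oblong blue wax block flat on the bed of the small ratchet vice, its 35 mm way across between the two jaws, and let it go; then turn the vice's knob clockwise until the sprung jaw comes to bear on the wax. Count the first click that leaves the jaw bearing on the wax as one and stop on the second, let the knob settle back onto that tooth and let go of it: less and the block slips under the carving tool, a third click dents the wax. Leave the blue cube, the tweezers and the needle file alone.

Things in the scene. Friction and masses are not known exactly. Their poses are not given: they have to be found in the camera images.
- vice: small grey ratchet vice fixed to the bench, 180 mm long (its y) and 32 mm wide at the jaws, 96 mm at the wheel end. Origin at bench level on its long centreline; +y runs from the knob to the jaws, x across, z up. In its frame the knob's axis is at y -55 mm; the bed is a bar with its top at z 16 mm, x -16 to 16, y -20 to 100 mm; both jaws are 30 mm wide with tops at z 37 mm
- bed (a point): point on top of the bed (16 mm above the bench) between the open jaws, 21 mm from the open sprung jaw's face and 21 to 31 mm from the fixed jaw's; axes as the vice's. A block centred over it with its 35 mm way along y has 3.5 mm free on the sprung jaw's side. Block ends (45 mm) overhang the bed and jaws on both sides
- jaw_open (a point): fixed mark on the vice where the sprung jaw's face stands while the wheel is at 0 (27 mm above the bench). The jaw closes towards +y, 2.8 mm per tooth (8.9 mm per rad), pushing the block along the bed. It rides on springs of 3 N per mm in all (9.5 mm travel): once the block is against both jaws each tooth adds 8.4 N of squeeze and 0.075 N m to the torque needed at the knob
- jaw_fixed (a point): fixed mark on the vice 47 mm from point jaw_open: the middle of the range in which the fixed jaw's face may stand. That jaw was clamped by hand up to 5 mm either way along y and is not itself measured, so the jaws come to bear on the 35 mm block somewhere between 2.5 and 6.1 teeth
- wheel (a joint): angle (rad) of knob and ratchet wheel: 0 fully open, as it starts, growing clockwise seen from above to 3.3; 20 teeth, 0.314 rad a click. The pawl drops in about 0.03 rad past n x 0.314; let go there, it runs back to rest at n x 0.314 (up to 0.03 short under load); let go earlier, it falls back a tooth. Jaw free, it takes 0.03 to 0.06 N m, highest two thirds up each tooth, lowest before the click
- knob (a point): centre of the round black fluted knob on the wheel's vertical axis: 30 mm in diameter, 26 mm high, middle 54 mm above the bench (41 to 67 mm). Below it the toothed wheel, 66 mm across, and the pawl beside it have their tops at 30 mm; nothing near is higher. Its x and y axes turn with the wheel
- wax_center (a point): centre (11 mm up) of the oblong blue carving-wax block, 35 mm (its x) by 45 mm (its y) by 22 mm high, about 50 g, lying loose on the bench to one side of the vice
- wax: the same oblong wax block; origin at the middle of its underside
- cube: bystander: blue wax cube, 26 mm each way, loose on the bench on the vice's other side (the two may be swapped); origin at the middle of its underside
- tweezers: bystander: steel tweezers, 14 by 115 by 8 mm (long along its y), loose on the bench; origin at the middle of the underside
- file: bystander: needle file with a plastic grip, 10 by 155 by 10 mm (long along its y), loose on the bench; origin at the middle of the underside
Mind the look-alikes: they are no part of the job. What is shaped like the wax but turquoise is not meant.

How it is judged:
By the outcome, as a careful person would: the job done as asked, in the order asked, and still so for the second after the job is handed in, with the robot touching nothing.
It also fails if it takes over 72 s, if anything falls off the work surface, if the arm or the gripper's body presses on something with over 40 N, if the wrist force passes 120 N, or if a joint passes its speed limit or range.

## Robot

A 6-joint arm with a two-finger parallel gripper is mounted at the origin on a cart in front of the work surface, level with it; the furniture and walls round the work are solid. World frame = base frame: x ahead of the robot, y to its left, z up, the work surface at z = 0. Lengths are in m, angles in rad, forces in N, time in s.
With the tool pointing down it reaches from about 0.375 to 0.975 m from the base axis. Payload 3.8 kg.
Tool frame: the origin (TCP) lies midway between the tips of the shut fingers; the grasp point (between the pads) lies 19 mm behind it; y points along the fingers, z is the direction in which the jaws open and shut, and the axes are right-handed (so a half turn about y gives the same grasp; the last joint's range is limited). The gripper opens to 88 mm and grips with 3 to 60 N. Pads are 18 mm wide; open, the fingers measure 123 mm over their backs; the gripper's body (75 mm by 187 mm) begins 45 mm behind the grasp point.
Start: joints at [-1.152, 0.264, 1.604, -0, 1.274, -0.037], TCP at [0.297, -0.606, 0.207] pointing down, gripper open.
Joint ranges: [-2.63, 2.63], [-0.94, 2.18], [0.31, 2.57], [-1.31, 4.45], [0, 2.66], [-2.55, 2.55]. Speed limits (rad/s): [2.57, 2.57, 3.14, 3.14, 3.14, 3.14].

## Interface

Orientations are given as a unit quaternion [w, x, y, z].
In Python, from bench import r, get_image gives the robot as it stands. The module is installed in compiled form; this text tells all that it offers.
- The arm moves only by the tool send_rows, never from a script. Its argument "targets" is a list that holds one entry, the list of rows, each a list of 7 numbers: the shift along the tool's x, y, z in mm, then the turn, a rotation vector about the tool's x, y, z in degrees, then the finger opening in mm, from 0 to 88.1. In form: [[[x, y, z, rx, ry, rz, jaw], ...]]. A call has 1 to 5 rows; each row shifts and turns the pose as measured when the row begins, along the tool's axes as they then stand; what a row does not reach is not made up. A row lasts 1/10 s, in which the tool goes at most 50 mm and 8.59 degrees, less where a joint would pass 70% of its speed; a pose out of reach is approached as far as the arm can. A call is refused whole if a number of a shift passes 50 or a number of a turn 8.59, either way. A call with a gripper value outside its range is refused whole. The fingers move at their own pace and stop on an object; "squeeze" is the grip in N (left out, the last holds). Time passes only in rows, so rows that do not move let the fingers close. It gives the time, the measured TCP pose, the force and the opening at its end, in the units of the state.
- r.state(): the state, without advancing time (a new reading comes with each control period).
- get_image(name): name is "scene" or "top"; returns a dict with "pixels" (420x560x3 uint8, red, green, blue), "camera_matrix" (3x3 intrinsics, pixels), "R" (3x3) and "t" (3): a world point X has camera coordinates R X + t. Camera axes: x right, y down, z forward; pixel columns grow to the right and rows downward; lengths in m; the calibration is good to about 2 mm. A picture is of the moment at which its call begins. There is no depth.
- r.finish_job(): hands the job in, once; it reports no verdict.
The state is a dict: "clock": time; "joint_pos": joint angles; "joint_vel": joint speeds; "tau": joint torques, N m; "position": TCP position; "orientation": TCP orientation; "ft_force": force on the tool from outside, world axes, zero at the start; "torque": the same for the moment, N m; "grip_width": opening from 0.0 (shut) to 1.0 (fully open).
Only numpy, scipy, OpenCV 4.12 (cv2) and the standard library are available. Lean on these libraries where they do the work, as an engineer would, in place of code of your own. Each camera call takes 0.05 s, during which the arm holds its last target.

## Working session

There is one attempt and no reset: what is moved stays moved. The work goes in short steps, Python scripts to look and compute and a tool call to move; the robot and the scene stay as the last step left them, time stands still between calls to the robot, and variables do not carry over. Pictures are saved under pics/ and viewed, and the job is handed in when it is done.

Besides the shell and the picture viewer there is one more tool, called after ">>>" by a JSON object that holds its "op" and its "data". send_rows: Moves the arm, as the interface text tells. Its arguments: {"type":"object","properties":{"targets":{"type":"array"},"squeeze":{"type":"number"}},"required":["targets"]}

```bash
mkdir -p pics; ls; python3 - <<'E'
from bench import r,get_image
import cv2
s=r.state()
for k,v in s.items(): print(k,v)
for n in("scene","top"):
    d=get_image(n)
    cv2.imwrite(f"pics/{n}0.png",d["pixels"][:,:,::-1])
    print(n,d["camera_matrix"],d["R"],d["t"])
E
```

```text
pics
clock 0.0
joint_pos [-1.15188849e+00  2.64752890e-01  1.60536747e+00 -9.71956102e-06
  1.27362613e+00 -3.69363806e-02]
joint_vel [ 6.67535508e-05  2.06600518e-03 -1.01778918e-04  1.10498561e-03
  2.20898008e-03  9.62921558e-04]
tau [-6.95660256e-04 -5.02108991e+01 -3.56881499e+01  7.27713341e-02
  2.93180358e-02 -1.94149748e-04]
position [ 0.29681509 -0.60539939  0.20579173]
orientation [ 0.15962662 -0.15992218  0.68956599 -0.68807193]
ft_force [-0.31435912  0.67202378  0.84809685]
torque [-0.00516936  0.06126124  0.02265162]
grip_width 1.0022573409489635
scene [[396.51077597   0.         281.17947065]
 [  0.         396.51077597 209.30239999]
 [  0.           0.           1.        ]] [[-0.42983221 -0.90290669  0.00194659]
 [-0.6265151   0.2967011  -0.72072691]
 [ 0.65017159 -0.3110112  -0.69321637]] [0.06072533 0.3266204  1.05618072]
top [[544.66920631   0.         289.70042563]
 [  0.         544.66920631 212.06305506]
 [  0.           0.           1.        ]] [[ 0.02023606 -0.99973462  0.01100863]
 [-0.9911438  -0.02150512 -0.13104007]
 [ 0.13124203 -0.0082594  -0.99131595]] [-0.11930176  0.41601932  1.57521803]
```

View pics/scene0.png

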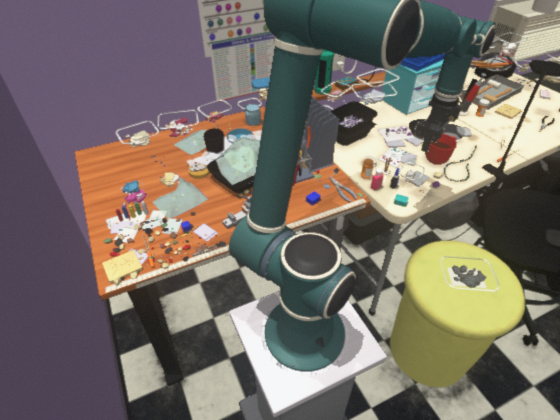

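View pics/top0.png

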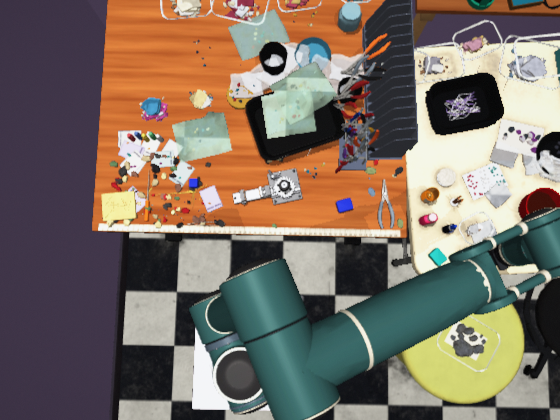

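The top view shows the vice at about (268,190) with its knob at right, near (285,186). There is a blue block at (345,205) and a small blue one at (195,183), and the turquoise decoy is at (438,257). I'll zoom in next.

```bash
cat > h.py <<'E'
import numpy as np,cv2
from bench import r,get_image
def ray(d,uv,z):
    K,R,t=d["camera_matrix"],np.array(d["R"]),np.array(d["t"])
    v=R.T@(np.linalg.inv(K)@np.array([uv[0],uv[1],1.])); c=-R.T@t
    return c+v*(z-c[2])/v[2]
def proj(d,X):
    p=d["camera_matrix"]@(np.array(d["R"])@np.array(X)+d["t"]); return p[:2]/p[2]
def crop(d,name,u0,v0,u1,v1,s):
    im=d["pixels"][v0:v1,u0:u1,::-1]; cv2.imwrite(f"pics/{name}.png",cv2.resize(im,None,fx=s,fy=s,interpolation=cv2.INTER_CUBIC))
E
python3 - <<'E'
from h import *
d=get_image("top"); crop(d,"t1",180,140,400,240,3.6)
crop(get_image("scene"),"s1",170,170,370,250,4)
hsv=cv2.cvtColor(d["pixels"],cv2.COLOR_RGB2HSV)
m=cv2.inRange(hsv,(110,120,60),(130,255,255))
n,l,st,c=cv2.connectedComponentsWithStats(m)
for i in range(1,n):
    if st[i,4]>25:
        cn=np.argwhere(l==i)[:,::-1].astype(np.float32)
        print(st[i],c[i],cv2.minAreaRect(cn),ray(d,c[i],.022))
E
```

```text
[350 113  11   9  30] [354.76666667 116.66666667] ((354.4146728515625, 116.768310546875), (2.654954195022583, 12.181553840637207), 51.34019470214844) [ 0.71489908 -0.30174937  0.022     ]
[189 179  10   9  82] [193.18292683 182.90243902] ((193.5, 183.0), (8.0, 9.0), 90.0) [0.50034872 0.17775906 0.022     ]
[336 198  17  15 177] [344.18079096 204.81355932] ((344.1603698730469, 204.8113250732422), (11.813007354736328, 14.972299575805664), 74.05460357666016) [ 0.44439422 -0.27157622  0.022     ]
```

View pics/t1.png

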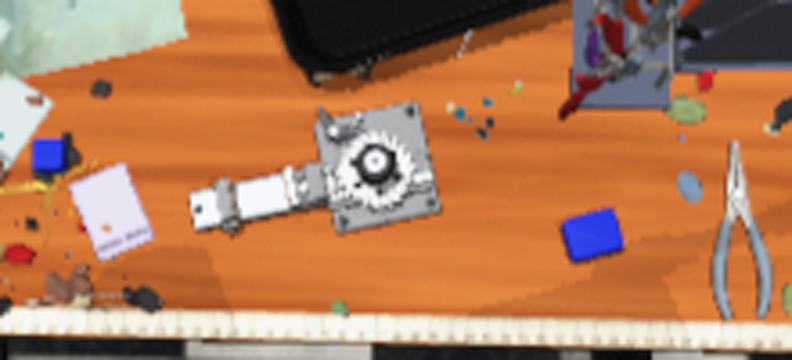

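View pics/s1.png

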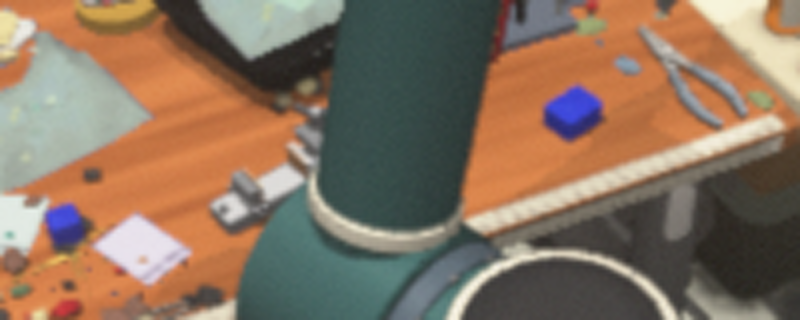

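```bash
python3 - <<'E'
from h import *
d=get_image("top"); crop(d,"t2",225,160,310,215,9)
hsv=cv2.cvtColor(d["pixels"],cv2.COLOR_RGB2HSV)
sub=hsv[160:215,225:310]
m=(sub[...,1]<70).astype(np.uint8)
n,l,st,c=cv2.connectedComponentsWithStats(m); i=1+np.argmax(st[1:,4]); print(st[i])
pts=np.argwhere(l==i)[:,::-1]+[225,160]
bar=pts[(pts[:,0]<258)]
# per column centre of bar
for u in range(230,262):
    v=pts[pts[:,0]==u][:,1]
    if len(v): print(u,v.min(),v.max(),len(v))
E
```

```text
[   8    9   69   36 1367]
233 193 199 7
234 193 203 11
235 193 203 11
236 193 203 11
237 192 203 12
238 192 202 11
239 192 202 11
240 190 202 13
241 190 202 13
242 190 203 14
243 190 203 13
244 192 204 11
245 191 203 10
246 191 201 11
247 190 200 11
248 190 200 11
249 190 200 11
250 190 200 11
251 189 200 12
252 189 199 11
253 189 199 11
254 189 199 11
255 189 199 11
256 188 199 12
257 188 198 11
258 188 198 11
259 187 198 12
260 186 198 13
261 187 198 12
```

View pics/t2.png

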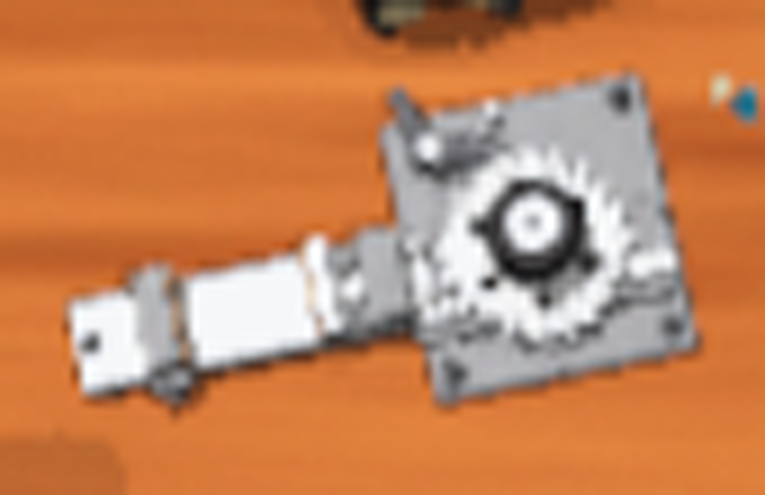

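```bash
python3 - <<'E'
from h import *
d=get_image("top")
f=lambda x,y,z:ray(d,(225+(x+.5)/9-.5,160+(y+.5)/9-.5),z)
k=f(532,222,.067);e=f(78,349,.016)
print("knob",k,"end",e,np.linalg.norm((e-k)[:2]),np.degrees(np.arctan2(*(e-k)[[1,0]])))
for p in [(383,132),(637,75),(697,343),(447,402)]: print(f(*p,.008))
# bar edges long direction
for a,b in [((190,281),(300,258)),((195,378),(320,352))]:
    q=f(*b,.016)-f(*a,.016); print("edge",np.degrees(np.arctan2(-q[1],-q[0])))
print("jaw fixed face top",f(180,320,.037),"sprung face top",f(308,287,.037))
# wax
p=d["pixels"][190:220,325:360]
hsv=cv2.cvtColor(d["pixels"],cv2.COLOR_RGB2HSV)
m=cv2.inRange(hsv,(105,100,50),(130,255,255))
sub=m[190:220,325:360]
cv2.imwrite("pics/w.png",cv2.resize(p[:,:,::-1],None,fx=20,fy=20,interpolation=cv2.INTER_CUBIC))
# up-sampled contour by blueness
b=p.astype(float); s=b[...,2]-b[...,0]; S=cv2.resize(s,None,fx=10,fy=10,interpolation=cv2.INTER_CUBIC)
print(s.min(),s.max(),np.median(s))
M=(S>0).astype(np.uint8); cs,_=cv2.findContours(M,0,1); c=max(cs,key=cv2.contourArea)
R=cv2.minAreaRect(c);print(R)
for q in cv2.boxPoints(R): print(q, ray(d,(325+(q[0]+.5)/10-.5,190+(q[1]+.5)/10-.5),.022))
E
```

```text
knob [ 0.49405052 -0.09114986  0.067     ] end [0.45753599 0.05801923 0.016     ] 0.15357320186804313 103.75474305855039
[ 0.53435671 -0.04048792  0.008     ]
[ 0.55568976 -0.1249755   0.008     ]
[ 0.46531716 -0.14663488  0.008     ]
[ 0.44368554 -0.06404386  0.008     ]
edge 103.2691692864444
edge 103.1650453570256
jaw fixed face top [0.46456517 0.02307212 0.037     ] sprung face top [ 0.47639904 -0.0183527   0.037     ]
-163.0 190.0 -154.0
((195.8275146484375, 153.1459503173828), (125.12250518798828, 157.9647979736328), 74.33184051513672)
[102.884315 114.23976 ] [ 0.45529467 -0.24376433  0.022     ]
[254.97946  71.57893] [ 0.46909863 -0.28884158  0.022     ]
[288.77072 192.05214] [ 0.43319864 -0.29906347  0.022     ]
[136.67557 234.71297] [ 0.41948245 -0.25410124  0.022     ]
```

View pics/w.png

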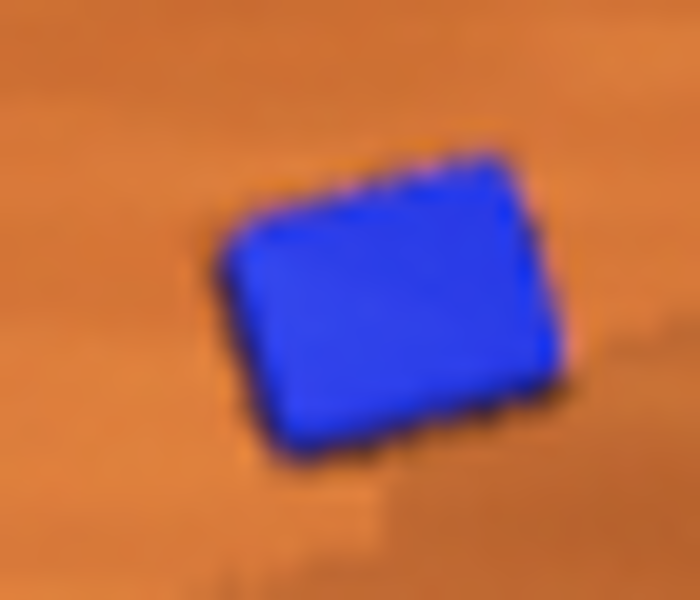

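```bash
cat >> h.py <<'E'
from scipy.spatial.transform import Rotation as Ro
def pose():
    s=r.state(); q=s["orientation"]; return np.array(s["position"]),Ro.from_quat([q[1],q[2],q[3],q[0]]),s
def plan(x,y,z,ang):
    """shift in tool axes (mm), turn about tool y(deg) etc. to tool z-axis at world angle ang, tool y down"""
    p,R,s=pose()
    zt=np.array([np.cos(np.radians(ang)),np.sin(np.radians(ang)),0]); yt=np.array([0,0,-1.]); xt=np.cross(yt,zt)
    T=Ro.from_matrix(np.c_[xt,yt,zt])
    A=R.as_matrix()
    print("pos",p.round(4),"zdir",np.degrees(np.arctan2(A[1,2],A[0,2])).round(2),"tilt",A[:,1].round(4))
    print("shift(tool)",(A.T@(np.array([x,y,z])-p)*1000).round(1),"rotvec deg",np.degrees((R.inv()*T).as_rotvec()).round(2))
    print("clock",s["clock"],"F",np.round(s["ft_force"],2),"M",np.round(s["torque"],3),"w",round(s["grip_width"]*88.1,1),"q6",round(s["joint_pos"][5],3),"q1",round(s["joint_pos"][0],3))
E
python3 - <<'E'
from h import *
plan(.445,-.272,.15,107); print(pose()[1].as_matrix().round(3))
plan(.445,-.272,.15,-73)
E
```

```text
pos [ 0.297  -0.6059  0.2066] zdir -63.88 tilt [-3.e-04  7.e-04 -1.e+00]
shift(tool) [-279.8   56.8 -234.6] rotvec deg [ 0.0000e+00 -1.7088e+02 -7.0000e-02]
clock 0.3 F [ 0.13 -0.19 -0.55] M [ 0.032 -0.01  -0.02 ] w 87.9 q6 -0.037 q1 -1.152
[[-0.898 -0.     0.44 ]
 [-0.44   0.001 -0.898]
 [-0.    -1.    -0.001]]
pos [ 0.297  -0.6059  0.2066] zdir -63.88 tilt [-3.e-04  7.e-04 -1.e+00]
shift(tool) [-279.8   56.8 -234.6] rotvec deg [0.04 9.12 0.  ]
clock 0.3 F [ 0.13 -0.19 -0.55] M [ 0.032 -0.01  -0.02 ] w 87.9 q6 -0.037 q1 -1.152
```

>>> {"op": "send_rows", "data": {"targets": [[[-35,0,-29,0,0,0,88],[-35,0,-29,0,0,0,88],[-35,0,-29,0,0,0,88],[-35,0,-29,0,0,0,88],[-35,0,-29,0,0,0,88]]], "squeeze": 25}}

```text
clock: 0.8
position: [0.3905, -0.398, 0.2051]
orientation: [-0.156, 0.157, -0.689, 0.69]
ft_force: [0.2, 0.4, 0.3]
grip_width: 0.999
```

>>> {"op": "send_rows", "data": {"targets": [[[-35,0,-29,0,0,0,88],[-35,0,-29,0,0,0,88],[-20,5,-16,0,4,0,70],[0,5,0,0,4,0,70]]]}}

```text
clock: 1.2
position: [0.4432, -0.2833, 0.1963]
orientation: [-0.109, 0.107, -0.698, 0.699]
ft_force: [0.1, -2.2, 0.2]
grip_width: 0.841
```

```bash
python3 - <<'E'
from h import *
plan(.445,-.272,.15,-73)
crop(get_image("scene"),"s2",170,170,370,250,4)
E
```

```text
pos [ 0.4432 -0.2833  0.1963] zdir -72.42 tilt [ 0.0033 -0.001  -1.    ]
shift(tool) [ -5.   46.3 -10.3] rotvec deg [-0.11  0.58 -0.16]
clock 1.2 F [ 0.11 -2.22  0.21] M [-0.045  0.006 -0.003] w 74.1 q6 0.647 q1 -0.617
```

View pics/s2.png

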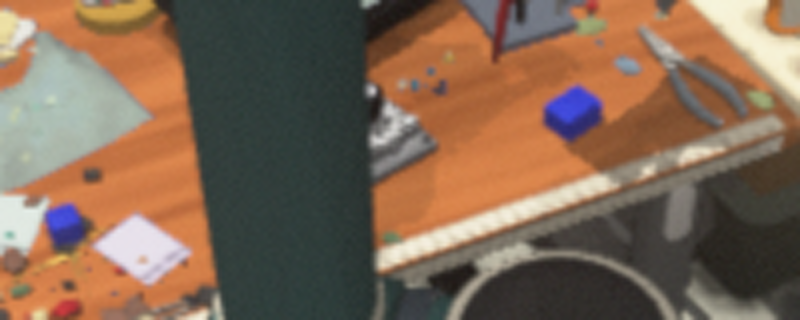

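The scene view shows the wax clear at about (313,198), while the arm hides the vice. I'll cross-check the wax position in this view.

```bash
python3 - <<'E'
from h import *
d=get_image("scene")
p=np.ascontiguousarray(d["pixels"][185:212,298:330])
b=p.astype(float); s=b[...,2]-b[...,0]; S=cv2.resize(s,None,fx=20,fy=20,interpolation=cv2.INTER_CUBIC)
M=(S>20).astype(np.uint8); cs,_=cv2.findContours(M,0,1); c=max(cs,key=cv2.contourArea)
v=cv2.resize(p[:,:,::-1],None,fx=20,fy=20,interpolation=cv2.INTER_CUBIC)
a=np.radians(107); wy=np.array([np.cos(a),np.sin(a),0]); wx=np.array([wy[1],-wy[0],0]); C=np.array([.445,-.272,0])
pts=[]
for z in (0,.022):
    q=[]
    for i,j in((1,1),(1,-1),(-1,-1),(-1,1)):
        u=proj(d,C+wx*.0175*i+wy*.0225*j+[0,0,z]); pts.append(u); q.append(((u-[298,185]+.5)*20-.5).astype(int))
    cv2.polylines(v,[np.array(q)],True,(255,255,255),1)
cv2.drawContours(v,[c],-1,(0,255,255),1)
cv2.imwrite("pics/w2.png",v)
E
```

```text
(no output)
```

View pics/w2.png

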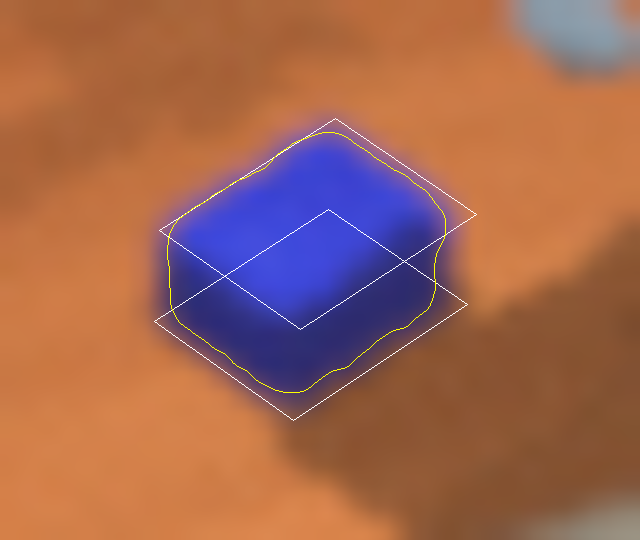

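The wax at (0.445,-0.272) with its long axis at 107° agrees in both views. I'll go down on it.

>>> {"op": "send_rows", "data": {"targets": [[[-5,46,-10,0,0.6,0,70],[0,45,0,0,0,0,70],[0,40,0,0,0,0,70],[0,20,0,0,0,0,70],[0,0,0,0,0,0,70]]]}}

```text
clock: 1.8
position: [0.4469, -0.2793, 0.0445]
orientation: [-0.11, 0.104, -0.696, 0.702]
ft_force: [0.5, 0.9, 0.1]
grip_width: 0.799
```

```bash
python3 - <<'E'
from h import *
plan(.445,-.2718,.005,-73)
E
```

```text
pos [ 0.4469 -0.2793  0.0445] zdir -72.61 tilt [ 0.0092 -0.0078 -0.9999]
shift(tool) [-0.1 39.4 -8.1] rotvec deg [-0.58  0.39 -0.37]
clock 1.8 F [0.51 0.86 0.14] M [-0.017  0.032  0.044] w 70.4 q6 0.663 q1 -0.605
```

>>> {"op": "send_rows", "data": {"targets": [[[0,0,-9,-0.6,0.4,-0.4,70],[0,20,0,0,0,0,70],[0,10,0,0,0,0,70],[0,0,0,0,0,0,70]]]}}

```text
clock: 2.2
position: [0.4468, -0.2734, 0.0189]
orientation: [-0.105, 0.103, -0.698, 0.701]
ft_force: [-0.3, 0.1, 0.4]
grip_width: 0.794
```

```bash
python3 - <<'E'
from h import *
plan(.445,-.2718,.005,-73)
E
```

```text
pos [ 0.4468 -0.2734  0.0189] zdir -73.09 tilt [ 0.0038 -0.0027 -1.    ]
shift(tool) [ 1.3 13.9 -2.1] rotvec deg [-0.21 -0.09 -0.17]
clock 2.2 F [-0.27  0.11  0.38] M [ 0.016 -0.015  0.029] w 69.9 q6 0.679 q1 -0.597
```

>>> {"op": "send_rows", "data": {"targets": [[[2,10,-3,-0.3,0,-0.2,70],[0,4,0,0,0,0,70],[0,2,0,0,0,0,70]]]}}

```text
clock: 2.5
position: [0.4463, -0.2726, 0.0053]
orientation: [-0.105, 0.103, -0.699, 0.7]
ft_force: [-0.7, -0.1, -0.8]
grip_width: 0.793
```

```bash
python3 - <<'E'
from h import *
plan(.445,-.2718,.005,-73)
E
```

```text
pos [ 0.4463 -0.2726  0.0053] zdir -73.08 tilt [ 0.0033 -0.0015 -1.    ]
shift(tool) [ 1.   0.3 -1.1] rotvec deg [-0.13 -0.08 -0.15]
clock 2.5 F [-0.66 -0.1  -0.75] M [ 0.013  0.03  -0.   ] w 69.9 q6 0.679 q1 -0.596
```

>>> {"op": "send_rows", "data": {"targets": [[[1,0,-1,0,0,0,55],[0,0,0,0,0,0,40],[0,0,0,0,0,0,40],[0,0,0,0,0,0,40],[0,0,0,0,0,0,40]]]}}

```text
clock: 3.0
position: [0.4454, -0.2721, 0.006]
orientation: [-0.105, 0.103, -0.699, 0.7]
ft_force: [0.3, -0.1, -0.2]
grip_width: 0.453
```

```bash
python3 - <<'E'
from h import *
plan(.445,-.2718,.055,-73)
E
```

```text
pos [ 0.4454 -0.2721  0.006 ] zdir -73.07 tilt [ 0.0041 -0.002  -1.    ]
shift(tool) [  0.1 -49.   -0.3] rotvec deg [-0.18 -0.07 -0.19]
clock 3.0 F [ 0.33 -0.08 -0.2 ] M [ 0.04  -0.004 -0.026] w 39.9 q6 0.678 q1 -0.597
```

```bash
python3 - <<'E'
from h import *
crop(get_image("scene"),"s3",270,160,370,230,8)
crop(get_image("top"),"t3",300,160,400,230,8)
E
```

```text
(no output)
```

View pics/s3.png

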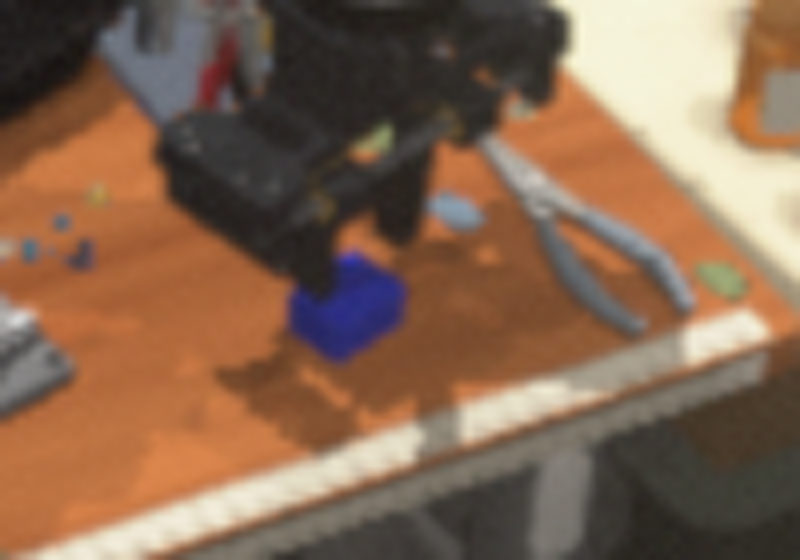

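View pics/t3.png

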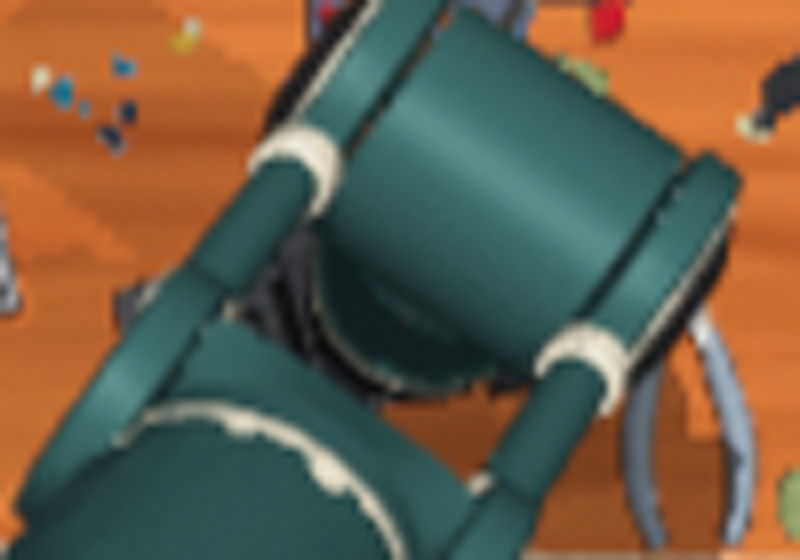

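```bash
python3 - <<'E'
from h import *
d=get_image("scene"); p,R,s=pose(); A=R.as_matrix()
im=cv2.resize(d["pixels"][160:230,270:370,::-1],None,fx=8,fy=8,interpolation=cv2.INTER_CUBIC)
w=s["grip_width"]*.0881/2
for X,c in [(p,(0,255,0)),(p-A[:,1]*.019,(0,255,255)),(p+A[:,2]*w,(255,255,255)),(p-A[:,2]*w,(255,255,255)),(p-A[:,1]*.019+A[:,2]*w,(255,0,255)),(p-A[:,1]*.019-A[:,2]*w,(255,0,255)),(p-A[:,1]*.045,(0,0,255))]:
    u=((proj(d,X)-[270,160]+.5)*8).astype(int); cv2.circle(im,tuple(int(t) for t in u),4,c,-1)
cv2.imwrite("pics/s4.png",im)
E
```

```text
(no output)
```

View pics/s4.png

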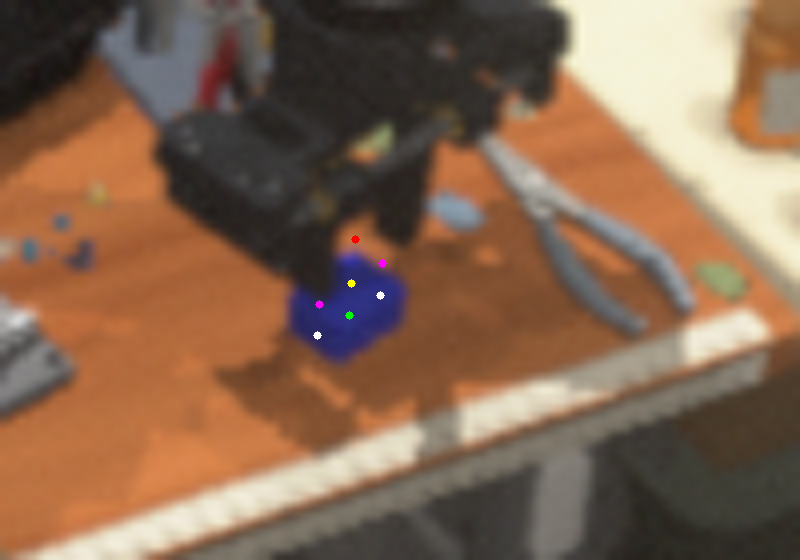

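The fingertips, at crop (318,290) and (400,238), are not where the reported TCP puts them: they look well above it. I'll measure by how much.

```bash
python3 - <<'E'
from h import *
d=get_image("scene"); p,R,s=pose(); A=R.as_matrix()
w=.020+.00875
for h in (0,.01,.02,.03,.04):
    print(h,[((proj(d,p-A[:,1]*h+sg*A[:,2]*w)-[270,160]+.5)*8).round() for sg in(1,-1)])
crop(d,"s5",260,80,360,220,5)
E
```

```text
0 [array([393., 287.]), array([304., 345.])]
0.01 [array([395., 270.]), array([305., 328.])]
0.02 [array([396., 254.]), array([306., 312.])]
0.03 [array([398., 237.]), array([307., 295.])]
0.04 [array([400., 220.]), array([308., 278.])]
```

View pics/s5.png

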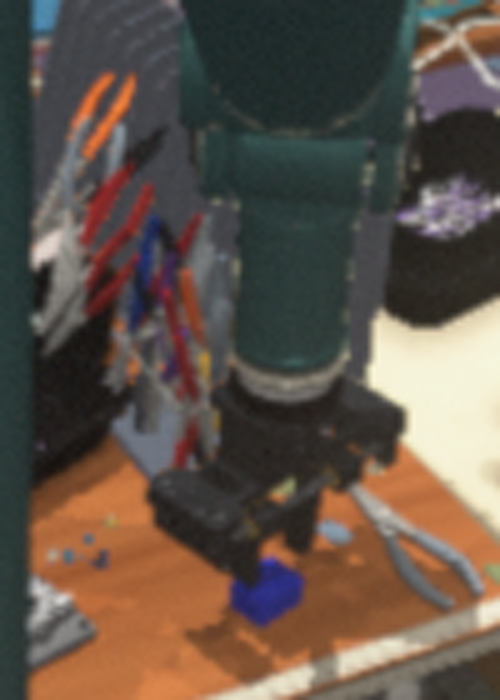

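>>> {"op": "send_rows", "data": {"targets": [[[0,0,0,0,0,0,70],[0,0,0,0,0,0,70],[0,0,0,0,0,0,70],[0,0,0,0,0,0,70]]]}}

```text
clock: 3.6
position: [0.4453, -0.272, 0.0058]
orientation: [-0.105, 0.103, -0.699, 0.7]
ft_force: [-0.5, 0.6, 0.2]
grip_width: 0.785
```

```bash
python3 - <<'E'
from h import *
plan(.445,-.2718,.005,-73)
d=get_image("scene"); p,R,s=pose(); A=R.as_matrix()
crop(d,"s6",270,160,370,230,8)
w=.035+.00875
for h in (0,.01,.02,.03,.04):
    print(h,[((proj(d,p-A[:,1]*h+sg*A[:,2]*w)-[270,160]+.5)*8).round() for sg in(1,-1)])
E
```

```text
pos [ 0.4453 -0.272   0.0058] zdir -73.07 tilt [ 0.0038 -0.0018 -1.    ]
shift(tool) [ 0.2  0.8 -0.3] rotvec deg [-0.16 -0.07 -0.18]
clock 3.6 F [-0.46  0.57  0.24] M [ 0.015  0.004 -0.001] w 69.2 q6 0.678 q1 -0.597
0 [array([416., 272.]), array([280., 361.])]
0.01 [array([418., 255.]), array([281., 344.])]
0.02 [array([419., 239.]), array([282., 327.])]
0.03 [array([421., 222.]), array([283., 311.])]
0.04 [array([423., 205.]), array([284., 294.])]
```

View pics/s6.png

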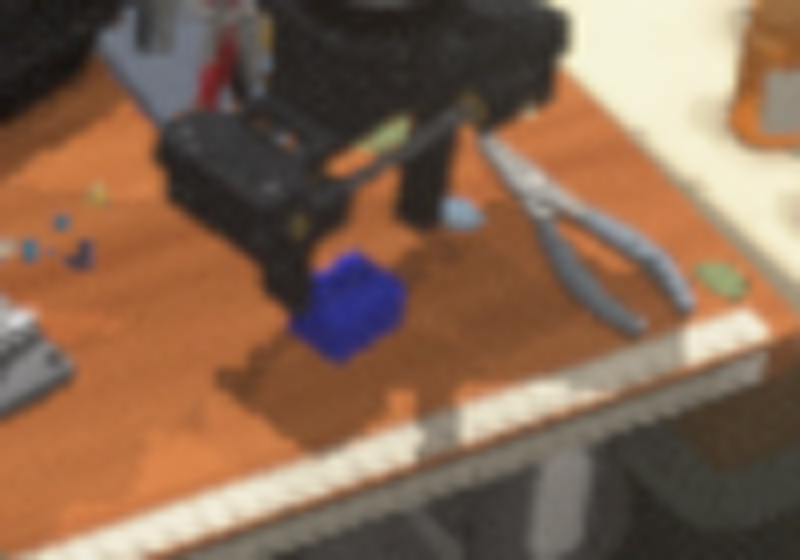

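>>> {"op": "send_rows", "data": {"targets": [[[0,8,0,0,0,0,70],[0,6,0,0,0,0,70]]]}}

```text
clock: 3.85
position: [0.4462, -0.2726, -0.0081]
orientation: [-0.106, 0.102, -0.698, 0.701]
ft_force: [0.3, 0.1, -0.5]
grip_width: 0.792
```

```bash
python3 - <<'E'
from h import *
plan(.445,-.2718,-.02,-73)
d=get_image("scene"); p,R,s=pose(); A=R.as_matrix()
crop(d,"s7",270,160,370,230,8)
w=.035+.00875
for h in (0,.01,.02,.03,.04):
    print(h,[((proj(d,p-A[:,1]*h+sg*A[:,2]*w)-[270,160]+.5)*8).round() for sg in(1,-1)])
E
```

```text
pos [ 0.4462 -0.2726 -0.0081] zdir -73.07 tilt [ 0.0056 -0.003  -1.    ]
shift(tool) [ 0.9 11.9 -1.2] rotvec deg [-0.26 -0.07 -0.26]
clock 3.85 F [ 0.32  0.07 -0.5 ] M [ 0.097 -0.013  0.022] w 69.8 q6 0.678 q1 -0.597
0 [array([414., 295.]), array([279., 384.])]
0.01 [array([415., 279.]), array([280., 368.])]
0.02 [array([417., 263.]), array([281., 352.])]
0.03 [array([419., 246.]), array([282., 335.])]
0.04 [array([420., 230.]), array([283., 318.])]
```

View pics/s7.png

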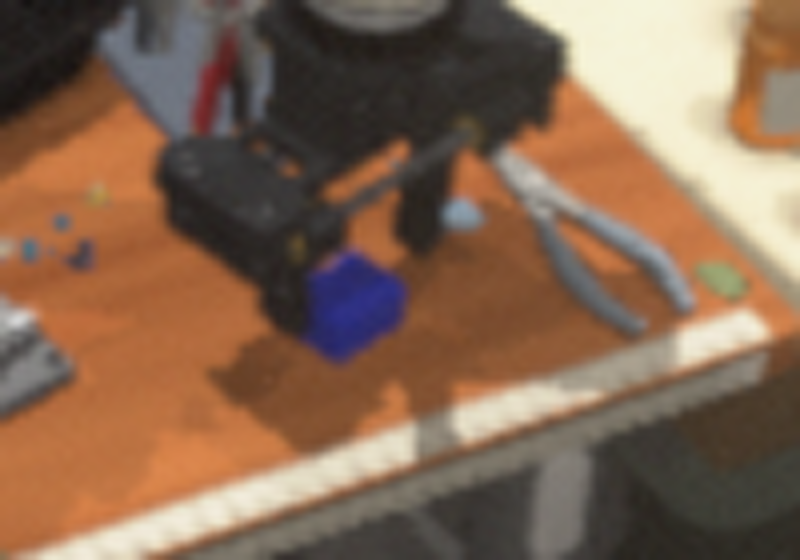

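The report reads z = -8 mm with no contact, and the tips show about 22 mm above the bench. I'll take the tips to be about 30 mm above the reported TCP. Next I'll go down in small steps, watching the force.

>>> {"op": "send_rows", "data": {"targets": [[[1,6,-1,-0.2,0,-0.2,70],[0,5,0,0,0,0,70]]]}}

```text
clock: 4.1
position: [0.4442, -0.2715, -0.0211]
orientation: [0.104, -0.104, 0.7, -0.699]
ft_force: [0.2, 0.1, 0.1]
grip_width: 0.793
```

>>> {"op": "send_rows", "data": {"targets": [[[0,3,0,0,0,0,70],[0,0,0,0,0,0,70]]]}}

```text
clock: 4.3
position: [0.4432, -0.2709, -0.0257]
orientation: [0.103, -0.105, 0.7, -0.699]
ft_force: [0.1, 1.4, 0.1]
grip_width: 0.795
```

```bash
python3 - <<'E'
from h import *
plan(.445,-.2718,-.02,-73)
d=get_image("scene"); crop(d,"s8",270,160,370,230,8)
E
```

```text
pos [ 0.4432 -0.2709 -0.0257] zdir -73.07 tilt [-0.0026  0.0018 -1.    ]
shift(tool) [-1.4 -5.8  1.4] rotvec deg [ 0.14 -0.07  0.11]
clock 4.3 F [0.06 1.43 0.12] M [ 0.037  0.022 -0.019] w 70.0 q6 0.679 q1 -0.597
```

View pics/s8.png

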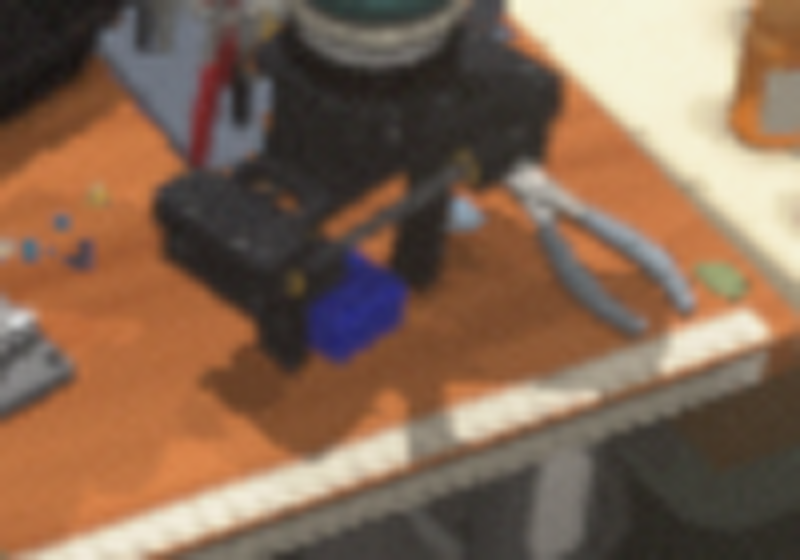

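>>> {"op": "send_rows", "data": {"targets": [[[-1,-1,1,0.1,0,0.1,55],[0,0,0,0,0,0,40],[0,0,0,0,0,0,40],[0,0,0,0,0,0,40],[0,0,0,0,0,0,40]]]}}

```text
clock: 4.85
position: [0.4455, -0.2722, -0.0236]
orientation: [-0.105, 0.104, -0.699, 0.7]
ft_force: [-0.0, -1.4, 0.2]
grip_width: 0.508
```

```bash
python3 - <<'E'
from h import *
plan(.445,-.2718,.055,-73)
E
```

```text
pos [ 0.4455 -0.2722 -0.0236] zdir -73.07 tilt [ 1.5e-03 -7.0e-04 -1.0e+00]
shift(tool) [  0.3 -78.6  -0.4] rotvec deg [-0.06 -0.07 -0.07]
clock 4.85 F [-0.05 -1.4   0.21] M [ 0.014  0.006 -0.009] w 44.8 q6 0.679 q1 -0.596
```

Gripped at 44.8 mm. I'll lift.

>>> {"op": "send_rows", "data": {"targets": [[[0,-20,0,0,0,0,40],[0,-40,0,0,0,0,40],[0,-45,0,0,-4,0,40],[0,0,0,0,-8,0,40],[0,0,0,0,-8,0,40]]]}}

```text
clock: 5.35
position: [0.4438, -0.2711, 0.0841]
orientation: [0.227, -0.228, 0.67, -0.669]
ft_force: [0.4, 0.5, -1.5]
grip_width: 0.512
```

>>> {"op": "send_rows", "data": {"targets": [[[0,0,0,0,-8.5,0,40],[0,0,0,0,-8.5,0,40],[0,0,0,0,-8.5,0,40],[0,0,0,0,-8.5,0,40],[0,0,0,0,-8.5,0,40]]]}}

```text
clock: 5.85
position: [0.4445, -0.2715, 0.0861]
orientation: [-0.457, 0.457, -0.539, 0.54]
ft_force: [0.6, 0.1, -0.3]
grip_width: 0.509
```

```bash
python3 - <<'E'
from h import *
plan(.4712,.0021,.08,13.7)
d=get_image("scene"); crop(d,"s9",230,100,370,230,5)
E
```

```text
pos [ 0.4445 -0.2715  0.0861] zdir -9.43 tilt [ 1.3e-03 -5.0e-04 -1.0e+00]
shift(tool) [-274.3    6.   -18.5] rotvec deg [ -0.08 -23.13   0.03]
clock 5.85 F [ 0.59  0.1  -0.34] M [-0.036 -0.072  0.01 ] w 44.8 q6 -0.432 q1 -0.596
```

View pics/s9.png

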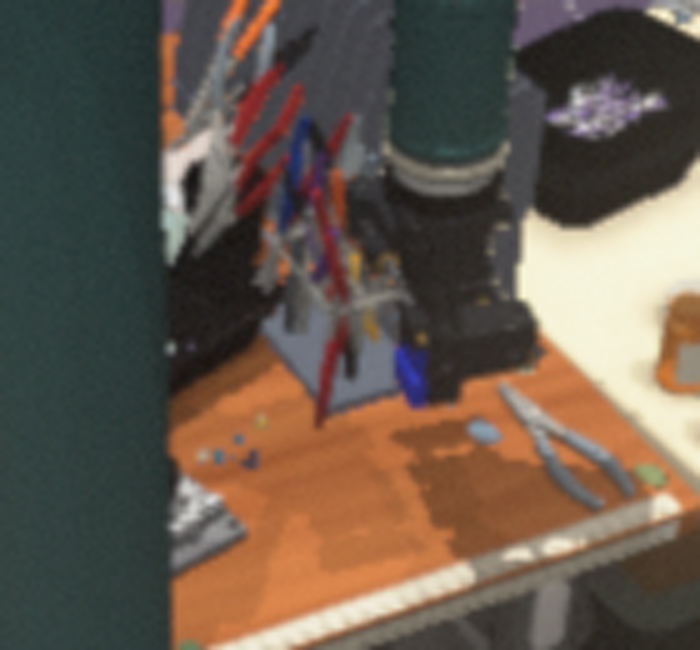

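>>> {"op": "send_rows", "data": {"targets": [[[-45,0,-3,0,0,0,40],[-45,0,-3,0,0,0,40],[-45,0,-3,0,0,0,40],[-45,0,-3,0,0,0,40],[-45,0,-3,0,0,0,40]]]}}

```text
clock: 6.4
position: [0.4683, -0.0465, 0.0866]
orientation: [-0.452, 0.451, -0.542, 0.546]
ft_force: [0.6, -0.8, 0.1]
grip_width: 0.504
```

```bash
python3 - <<'E'
from h import *
plan(.4713,.0019,.08,13.7)
E
```

```text
pos [ 0.4683 -0.0465  0.0866] zdir -10.58 tilt [ 0.0049 -0.0034 -1.    ]
shift(tool) [-48.1   6.4  -6. ] rotvec deg [ -0.28 -24.28   0.2 ]
clock 6.4 F [ 0.65 -0.82  0.14] M [-0.075 -0.101  0.013] w 44.4 q6 0.037 q1 -0.15
```

>>> {"op": "send_rows", "data": {"targets": [[[-40,0,-5,0,0,0,40],[-5,5,0,0,-8,0,40],[0,0,0,0,-8,0,40],[0,0,0,0,-8,0,40],[0,0,0,0,0,0,40]]]}}

```text
clock: 6.9
position: [0.4712, 0.0077, 0.0816]
orientation: [0.558, -0.556, 0.433, -0.438]
ft_force: [-0.5, -0.4, -0.4]
grip_width: 0.513
```

```bash
python3 - <<'E'
from h import *
plan(.4713,.0019,.03,13.7)
d=get_image("top"); crop(d,"t4",220,140,320,220,8)
d=get_image("scene"); crop(d,"s10",170,130,290,230,6)
E
```

```text
pos [0.4712 0.0077 0.0816] zdir 13.95 tilt [ 0.0062 -0.0017 -1.    ]
shift(tool) [ 5.4 51.6 -1.6] rotvec deg [-0.32  0.25  0.18]
clock 6.9 F [-0.47 -0.41 -0.39] M [-0.02  -0.084 -0.044] w 45.2 q6 -0.278 q1 -0.035
```

View pics/s10.png

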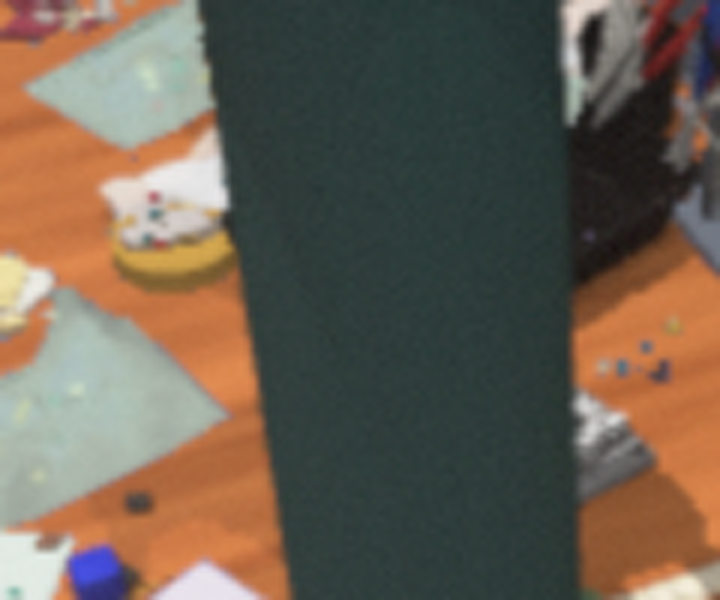

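View pics/t4.png

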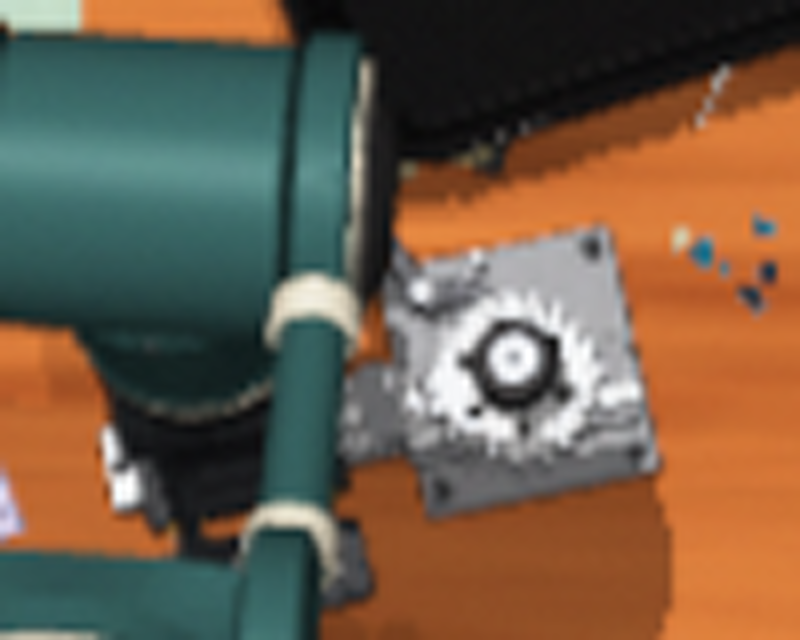

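Both views are blocked by the arm here, so I'll align from the pose readings and feel the force on the way down.

>>> {"op": "send_rows", "data": {"targets": [[[4,25,-1,-0.3,0.2,0.2,40],[0,15,0,0,0,0,40],[0,5,0,0,0,0,40],[0,0,0,0,0,0,40]]]}}

```text
clock: 7.4
position: [0.4731, 0.0019, 0.0368]
orientation: [0.553, -0.551, 0.441, -0.443]
ft_force: [-0.5, -0.2, -1.2]
grip_width: 0.505
```

```bash
python3 - <<'E'
from h import *
plan(.4713,.0019,.025,13.7)
E
```

```text
pos [0.4731 0.0019 0.0368] zdir 12.62 tilt [ 3.8e-03  3.0e-04 -1.0e+00]
shift(tool) [-0.4 11.8 -1.9] rotvec deg [-0.21 -1.08  0.03]
clock 7.4 F [-0.5  -0.2  -1.21] M [-0.056 -0.082 -0.02 ] w 44.5 q6 -0.27 q1 -0.049
```

>>> {"op": "send_rows", "data": {"targets": [[[-0.5,8,-2,-0.2,-1.1,0,40],[0,3,0,0,0,0,40],[0,0,0,0,0,0,40]]]}}

```text
clock: 7.7
position: [0.4721, 0.0017, 0.0264]
orientation: [0.556, -0.556, 0.436, -0.438]
ft_force: [0.3, 0.3, -0.1]
grip_width: 0.511
```

```bash
python3 - <<'E'
from h import *
plan(.4713,.0019,.025,13.7)
E
```

```text
pos [0.4721 0.0017 0.0264] zdir 13.64 tilt [ 2.3e-03 -7.0e-04 -1.0e+00]
shift(tool) [-0.4  1.4 -0.8] rotvec deg [-0.12 -0.06  0.07]
clock 7.7 F [ 0.3   0.25 -0.1 ] M [-0.063 -0.127 -0.005] w 45.0 q6 -0.286 q1 -0.049
```

>>> {"op": "send_rows", "data": {"targets": [[[-0.5,8,-1,0,0,0,40],[0,5,0,0,0,0,40]]]}}

```text
clock: 7.9
position: [0.4723, 0.0019, 0.0139]
orientation: [0.557, -0.555, 0.436, -0.439]
ft_force: [-0.0, 0.4, -0.0]
grip_width: 0.512
```

>>> {"op": "send_rows", "data": {"targets": [[[0,4,0,0,0,0,40],[0,4,0,0,0,0,40]]]}}

```text
clock: 8.1
position: [0.4723, 0.002, 0.0051]
orientation: [0.557, -0.555, 0.436, -0.439]
ft_force: [-1.1, -0.7, -0.2]
grip_width: 0.51
```

```bash
python3 - <<'E'
from h import *
plan(.4713,.0019,-.0066,13.7)
E
```

```text
pos [0.4723 0.002  0.0051] zdir 13.62 tilt [ 5.2e-03 -8.0e-04 -1.0e+00]
shift(tool) [-0.2 11.7 -1.1] rotvec deg [-0.28 -0.08  0.11]
clock 8.1 F [-1.1  -0.75 -0.23] M [-0.007 -0.04   0.06 ] w 44.9 q6 -0.285 q1 -0.048
```

>>> {"op": "send_rows", "data": {"targets": [[[0,5,-0.5,-0.3,0,0.1,40],[0,4,0,0,0,0,40]]]}}

```text
clock: 8.3
position: [0.4718, 0.0019, -0.0048]
orientation: [-0.555, 0.556, -0.437, 0.437]
ft_force: [-0.7, 0.4, -1.0]
grip_width: 0.507
```

>>> {"op": "send_rows", "data": {"targets": [[[0,1.5,0,0,0,0,40]]]}}

```text
clock: 8.4
position: [0.4714, 0.0019, -0.0069]
orientation: [-0.555, 0.556, -0.438, 0.437]
ft_force: [0.4, -0.9, -1.1]
grip_width: 0.506
```

>>> {"op": "send_rows", "data": {"targets": [[[0,1,0,0,0,0,40]]]}}

```text
clock: 8.5
position: [0.4714, 0.0019, -0.0079]
orientation: [-0.555, 0.556, -0.438, 0.437]
ft_force: [-5.4, -0.2, 15.7]
grip_width: 0.511
```

```bash
python3 - <<'E'
from h import *
plan(.4713,.0019,-.0076,13.7)
E
```

```text
pos [ 0.4714  0.0019 -0.0079] zdir 13.62 tilt [-2.3e-03 -3.0e-04 -1.0e+00]
shift(tool) [-0.  -0.3 -0. ] rotvec deg [ 0.13 -0.08 -0.02]
clock 8.5 F [-5.43 -0.15 15.68] M [0.026 0.507 0.05 ] w 45.0 q6 -0.286 q1 -0.049
```

The block touched the bed at the expected height, with 15.7 N. I'll release it.

>>> {"op": "send_rows", "data": {"targets": [[[0,-0.3,0,0.1,0,0,46],[0,0,0,0,0,0,50],[0,0,0,0,0,0,56],[0,0,0,0,0,0,60],[0,0,0,0,0,0,60]]]}}

```text
clock: 9.0
position: [0.4724, 0.0018, -0.0069]
orientation: [0.556, -0.555, 0.437, -0.438]
ft_force: [0.3, -0.3, -0.8]
grip_width: 0.681
```

>>> {"op": "send_rows", "data": {"targets": [[[0,-10,0,0,0,0,60],[0,-30,0,0,0,0,60],[0,-45,0,0,0,0,60],[0,-20,0,0,0,0,60]]]}}

```text
clock: 9.4
position: [0.4682, 0.002, 0.0991]
orientation: [-0.554, 0.557, -0.44, 0.435]
ft_force: [1.3, 0.1, 0.4]
grip_width: 0.68
```

```bash
python3 - <<'E'
from h import *
plan(.494,-.091,.1,-20)
d=get_image("top"); crop(d,"t5",220,140,320,220,8)
E
```

```text
pos [0.4682 0.002  0.0991] zdir 13.61 tilt [-8.3e-03  6.0e-04 -1.0e+00]
shift(tool) [96.4 -1.2  3.1] rotvec deg [ 4.800e-01  3.361e+01 -1.000e-02]
clock 9.4 F [1.28 0.06 0.45] M [ 0.001 -0.081 -0.04 ] w 59.9 q6 -0.287 q1 -0.049
```

View pics/t5.png

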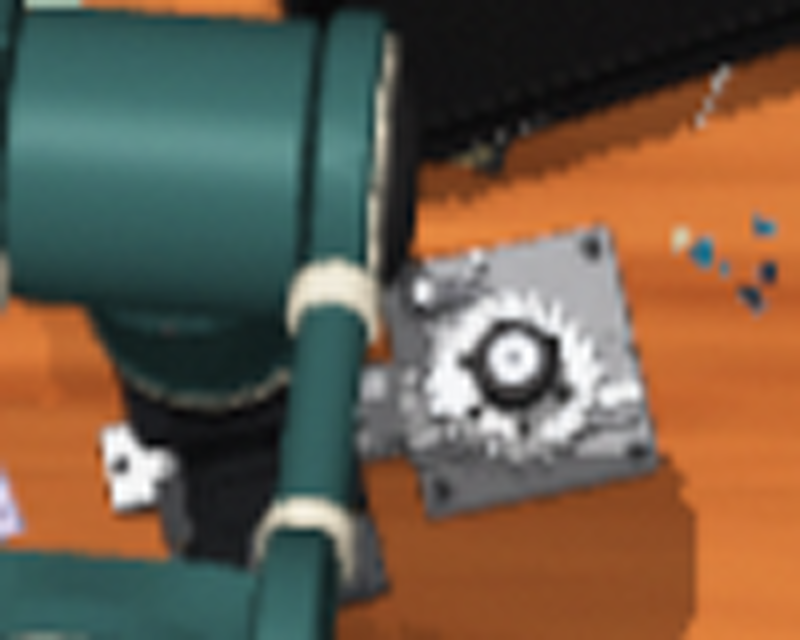

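>>> {"op": "send_rows", "data": {"targets": [[[45,0,0,0.5,0,0,60],[45,0,0,0,0,0,60],[45,0,0,0,0,0,60],[45,0,0,0,0,0,60],[20,0,0,0,-8,0,60]]]}}

```text
clock: 9.95
position: [0.5211, -0.1954, 0.1055]
orientation: [0.59, -0.584, 0.39, -0.397]
ft_force: [0.2, 0.1, 0.3]
grip_width: 0.681
```

>>> {"op": "send_rows", "data": {"targets": [[[0,0,0,0,-8.5,0,60],[0,0,0,0,-8.5,0,60],[0,0,0,0,-8.5,0,60],[0,0,0,0,-8.5,0,60],[0,0,0,0,-8.5,0,60]]]}}

```text
clock: 10.45
position: [0.5205, -0.2003, 0.1041]
orientation: [0.692, -0.69, 0.146, -0.154]
ft_force: [-0.6, 0.0, 0.5]
grip_width: 0.679
```

```bash
python3 - <<'E'
from h import *
plan(.494,-.091,.1,90)
d=get_image("top"); crop(d,"t6",225,160,310,215,9)
d=get_image("scene"); crop(d,"s11",200,170,290,240,8)
E
```

```text
pos [ 0.5205 -0.2003  0.1041] zdir 65.5 tilt [ 0.0118  0.0016 -0.9999]
shift(tool) [-69.5   4.   88.5] rotvec deg [ -0.23 -24.5    0.65]
clock 10.45 F [-0.64  0.01  0.48] M [ 0.058 -0.104 -0.07 ] w 59.8 q6 -1.563 q1 -0.416
```

View pics/t6.png

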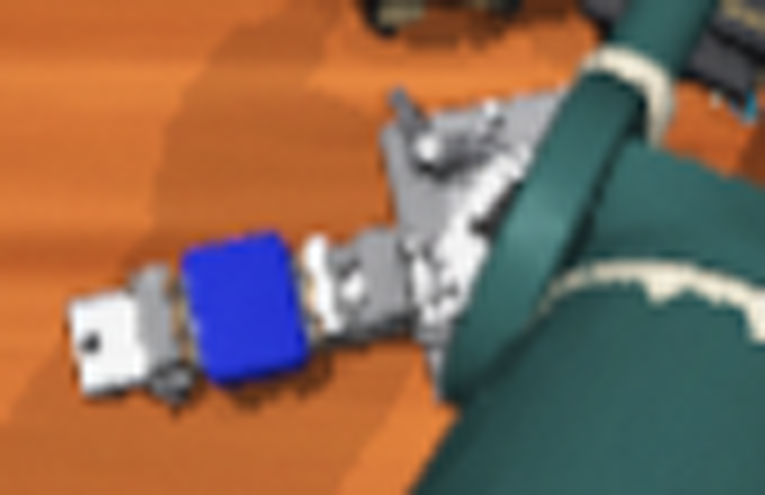

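View pics/s11.png

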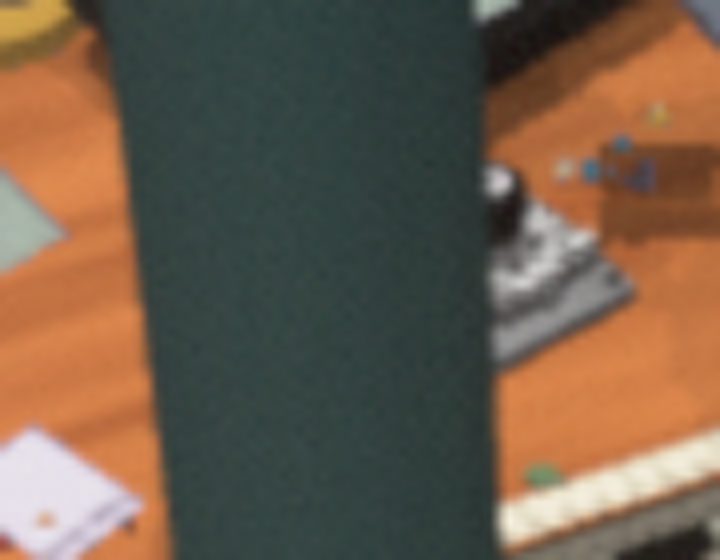

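The top view shows the wax square and flat between the jaws, with corners at crop (183,245), (280,232), (305,370) and (215,383). Both gaps are open and the bed end at (70,300) shows no disturbance. The next step is the knob.

>>> {"op": "send_rows", "data": {"targets": [[[-23,0,29,0,0,0,60],[-23,0,29,0,0,0,60],[-23,2,29,0,-8,0.6,60],[0,0,0,0,-8,0,60],[0,0,0,0,-8,0,60]]]}}

```text
clock: 11.05
position: [0.4936, -0.0889, 0.1014]
orientation: [0.709, -0.705, 0.008, -0.009]
ft_force: [-0.0, -0.7, 0.3]
grip_width: 0.681
```

```bash
python3 - <<'E'
from h import *
plan(.494,-.0915,.06,90)
E
```

```text
pos [ 0.4936 -0.0889  0.1014] zdir 88.65 tilt [ 0.002   0.0056 -1.    ]
shift(tool) [ 0.4 41.4 -2.9] rotvec deg [-0.32 -1.35  0.11]
clock 11.05 F [-0.01 -0.66  0.28] M [ 0.079 -0.165  0.006] w 60.0 q6 -1.783 q1 -0.232
```

>>> {"op": "send_rows", "data": {"targets": [[[0,30,-3,-0.3,-1.4,0,60],[0,20,0,0,0,0,60],[0,12,0,0,0,0,60],[0,0,0,0,0,0,60]]]}}

```text
clock: 11.45
position: [0.4946, -0.0906, 0.0388]
orientation: [-0.707, 0.707, -0.001, 0.004]
ft_force: [0.6, 0.1, 0.5]
grip_width: 0.681
```

```bash
python3 - <<'E'
from h import *
plan(.494,-.0915,.01,90)
for i in range(8):
    get_image("top"); s=r.state(); print(s["clock"],np.round(s["ft_force"],2),np.round(s["torque"],3), round(s["tau"][5],3))
E
```

```text
pos [ 0.4946 -0.0906  0.0388] zdir 89.6 tilt [ 5.1e-03 -4.0e-04 -1.0e+00]
shift(tool) [-0.8 28.8 -0.9] rotvec deg [ 0.02 -0.4   0.29]
clock 11.45 F [0.55 0.07 0.53] M [ 0.055 -0.154 -0.013] w 60.0 q6 -1.796 q1 -0.231
11.5 [-0.59  0.29  0.02] [ 0.065 -0.165  0.025] 0.019
11.55 [0.11 0.48 0.68] [ 0.086 -0.072  0.006] 0.041
11.6 [ 0.32  0.43 -0.6 ] [ 0.065 -0.115 -0.049] 0.022
11.65 [-0.63 -0.55  0.49] [ 0.077 -0.161 -0.013] 0.012
11.7 [0.27 0.43 0.22] [ 0.103 -0.117  0.018] 0.008
11.75 [ 0.22  0.24 -0.44] [ 0.047 -0.202 -0.025] 0.006
11.8 [ 0.3  -0.68  0.57] [ 0.065 -0.12   0.017] 0.004
11.85 [ 0.05 -0.28 -0.44] [ 0.075 -0.114 -0.027] 0.003
```

>>> {"op": "send_rows", "data": {"targets": [[[-0.8,15,-1,0,-0.4,0.3,60],[0,8,0,0,0,0,60],[0,4,0,0,0,0,60],[0,0,0,0,0,0,60]]]}}

```text
clock: 12.25
position: [0.4969, -0.0927, 0.0127]
orientation: [-0.706, 0.708, 0.003, 0.001]
ft_force: [-0.7, 0.9, -0.2]
grip_width: 0.676
```

```bash
python3 - <<'E'
from h import *
plan(.494,-.0915,.01,90)
crop(get_image("scene"),"s12",200,150,300,220,8)
crop(get_image("top"),"t7",220,140,320,220,8)
E
```

```text
pos [ 0.4969 -0.0927  0.0127] zdir 90.12 tilt [ 0.0059 -0.0019 -1.    ]
shift(tool) [-2.9  2.7  1.2] rotvec deg [0.11 0.12 0.34]
clock 12.25 F [-0.65  0.91 -0.2 ] M [ 0.068 -0.132  0.004] w 59.6 q6 -1.806 q1 -0.233
```

View pics/s12.png

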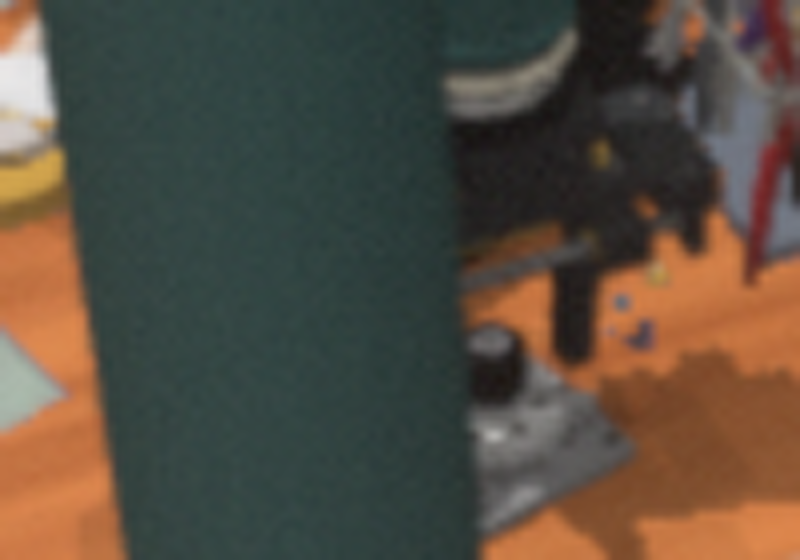

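View pics/t7.png

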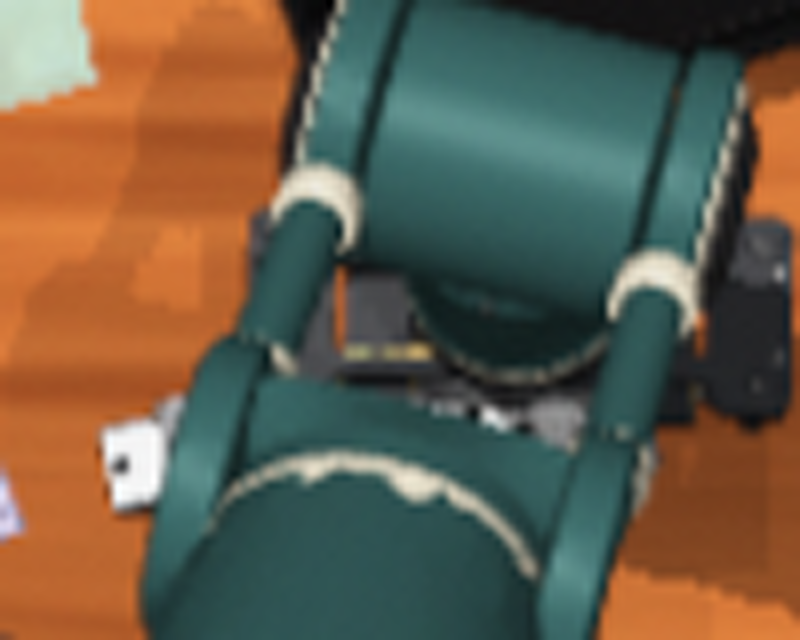

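```bash
python3 - <<'E'
from h import *
d=get_image("scene"); p,R,s=pose(); A=R.as_matrix()
f=lambda X:((proj(d,X)-[200,150]+.5)*8).round()
w=.030+.00875
for h in (.02,.025,.03,.035): print(h,f(p-A[:,1]*h-A[:,2]*w))
for z in (.067,.041): print("knob",z,f([.494,-.0915,z]))
E
```

```text
0.02 [575. 368.]
0.025 [575. 360.]
0.03 [575. 351.]
0.035 [575. 343.]
knob 0.067 [493. 342.]
knob 0.041 [495. 387.]
```

>>> {"op": "send_rows", "data": {"targets": [[[-3,3,1,0.1,0,0.3,60],[0,0,0,0,0,0,60]]]}}

```text
clock: 12.6
position: [0.4951, -0.0919, 0.0111]
orientation: [-0.707, 0.707, 0.002, 0.0]
ft_force: [0.7, -0.5, -0.1]
grip_width: 0.681
```

```bash
python3 - <<'E'
from h import *
plan(.494,-.0915,.01,90)
E
```

```text
pos [ 0.4951 -0.0919  0.0111] zdir 90.13 tilt [ 3.1e-03 -7.0e-04 -1.0e+00]
shift(tool) [-1.1  1.1  0.4] rotvec deg [0.04 0.13 0.18]
clock 12.6 F [ 0.72 -0.48 -0.06] M [ 0.082 -0.107 -0.025] w 60.0 q6 -1.806 q1 -0.233
```

>>> {"op": "send_rows", "data": {"targets": [[[-1,1.5,0.4,0,0,0.2,45],[0,0,0,0,0,0,34],[0,0,0,0,0,0,25],[0,0,0,0,0,0,25],[0,0,0,0,0,0,25]]], "squeeze": 10}}

```text
clock: 13.1
position: [0.4944, -0.0903, 0.01]
orientation: [0.708, -0.707, -0.0, 0.0]
ft_force: [-0.1, 1.8, 0.4]
grip_width: 0.338
```

```bash
cat >> h.py <<'E'
def avg(n=6):
    F=[];M=[];t=[]
    for i in range(n):
        get_image("top"); s=r.state(); F.append(s["ft_force"]);M.append(s["torque"]);t.append(s["tau"][5])
    print("avgF",np.mean(F,0).round(2),"avgM",np.mean(M,0).round(3),"tau6",np.mean(t[-3:]).round(3))
E
python3 - <<'E'
from h import *
avg(); plan(.494,-.0915,.01,90)
E
```

```text
avgF [0.42 4.64 0.25] avgM [ 0.641 -0.206  0.005] tau6 -0.006
pos [ 0.4944 -0.0904  0.01  ] zdir 90.07 tilt [ 2.0e-04  1.1e-03 -1.0e+00]
shift(tool) [-0.4  0.  -1.1] rotvec deg [-0.06  0.07  0.01]
clock 13.4 F [0.27 5.95 1.12] M [ 0.762 -0.236 -0.05 ] w 29.8 q6 -1.804 q1 -0.231
```

>>> {"op": "send_rows", "data": {"targets": [[[0,0,0,0,0,0,20],[0,0,0,0,0,0,20],[0,0,0,0,0,0,20]]], "squeeze": 40}}

```text
clock: 13.7
position: [0.4944, -0.0903, 0.01]
orientation: [0.707, -0.707, -0.001, 0.0]
ft_force: [0.7, 3.6, 0.4]
grip_width: 0.332
```

```bash
python3 - <<'E'
from h import *
avg(); plan(.494,-.0904,.01,90)
E
```

```text
avgF [-0.32  3.5   0.73] avgM [ 0.573 -0.191 -0.006] tau6 -0.012
pos [ 0.4944 -0.0903  0.01  ] zdir 90.08 tilt [ 1.e-04  1.e-03 -1.e+00]
shift(tool) [-0.4 -0.  -0.1] rotvec deg [-0.06  0.08  0.  ]
clock 14.0 F [-0.49  3.55  0.43] M [ 0.524 -0.233 -0.031] w 29.0 q6 -1.804 q1 -0.231
```

>>> {"op": "send_rows", "data": {"targets": [[[0,0,0,0,4,0,20],[0,0,0,0,4,0,20]]]}}

```text
clock: 14.2
position: [0.4944, -0.0903, 0.01]
orientation: [0.706, -0.705, 0.05, -0.05]
ft_force: [1.0, 3.8, 0.3]
grip_width: 0.33
```

```bash
cat >> h.py <<'E'
def w(n=5):
    avg(n); p,R,s=pose(); A=R.as_matrix(); a=90.08-np.degrees(np.arctan2(A[1,2],A[0,2]))
    print("wheel deg",a.round(2),"teeth",(a/18).round(3),"pos",p.round(4),"tilt",A[:2,1].round(4),"w",round(s["grip_width"]*88.1,1),"q6",round(s["joint_pos"][5],3),"t",s["clock"])
E
python3 -c "from h import *; w()"
```

```text
avgF [0.41 3.79 0.48] avgM [ 0.577 -0.173  0.037] tau6 0.105
wheel deg 7.98 teeth 0.443 pos [ 0.4944 -0.0903  0.01  ] tilt [0.0001 0.0011] w 29.1 q6 -1.665 t 14.45
```

>>> {"op": "send_rows", "data": {"targets": [[[0,0,0,0,4,0,20]]]}}

```text
clock: 14.55
position: [0.4944, -0.0903, 0.01]
orientation: [0.704, -0.703, 0.073, -0.073]
ft_force: [0.1, 3.9, -0.1]
grip_width: 0.329
```

```bash
python3 -c "from h import *; w()"
```

```text
avgF [0.46 4.04 0.42] avgM [ 0.573 -0.161  0.033] tau6 0.097
wheel deg 11.88 teeth 0.66 pos [ 0.4944 -0.0903  0.01  ] tilt [0.0001 0.0011] w 28.7 q6 -1.597 t 14.8
```

>>> {"op": "send_rows", "data": {"targets": [[[0,0,0,0,4,0,20],[0,0,0,0,4,0,20]]]}}

```text
clock: 15.0
position: [0.4944, -0.0902, 0.01]
orientation: [0.697, -0.696, 0.122, -0.122]
ft_force: [0.5, 3.7, -0.3]
grip_width: 0.33
```

```bash
python3 -c "from h import *; w()"
```

```text
avgF [0.73 4.   0.23] avgM [ 0.605 -0.175  0.012] tau6 0.099
wheel deg 19.77 teeth 1.098 pos [ 0.4944 -0.0902  0.01  ] tilt [0.0001 0.0012] w 29.2 q6 -1.459 t 15.25
```

>>> {"op": "send_rows", "data": {"targets": [[[0,0,0,0,5.1,0,20],[0,0,0,0,5.1,0,20]]]}}

```text
clock: 15.45
position: [0.4944, -0.0901, 0.01]
orientation: [0.683, -0.683, 0.183, -0.183]
ft_force: [0.6, 4.4, -0.0]
grip_width: 0.33
```

```bash
python3 -c "from h import *; w()"
```

```text
avgF [0.03 4.22 0.33] avgM [ 0.582 -0.167  0.025] tau6 0.119
wheel deg 29.83 teeth 1.657 pos [ 0.4944 -0.0902  0.01  ] tilt [0.0002 0.0012] w 28.6 q6 -1.283 t 15.7
```

>>> {"op": "send_rows", "data": {"targets": [[[0,0,0,0,5.1,0,20],[0,0,0,0,3.4,0,20]]]}}

```text
clock: 15.9
position: [0.4944, -0.0901, 0.01]
orientation: [0.668, -0.668, 0.232, -0.232]
ft_force: [1.0, 4.0, 1.1]
grip_width: 0.328
```

```bash
python3 -c "from h import *; w()"
```

```text
avgF [0.66 3.91 0.61] avgM [ 0.587 -0.177  0.046] tau6 0.088
wheel deg 38.19 teeth 2.122 pos [ 0.4945 -0.0901  0.01  ] tilt [0.0002 0.0012] w 29.1 q6 -1.137 t 16.15
```

>>> {"op": "send_rows", "data": {"targets": [[[0,0,0,0,5,0,20],[0,0,0,0,4.7,0,20]]]}}

```text
clock: 16.35
position: [0.4945, -0.0901, 0.01]
orientation: [0.647, -0.646, 0.287, -0.287]
ft_force: [0.5, 4.6, 1.2]
grip_width: 0.335
```

```bash
python3 -c "from h import *; w()"
```

```text
avgF [ 0.46  4.38 -0.37] avgM [ 0.603 -0.13   0.034] tau6 0.114
wheel deg 47.77 teeth 2.654 pos [ 0.4945 -0.0901  0.01  ] tilt [0.0002 0.0013] w 29.1 q6 -0.97 t 16.6
```

>>> {"op": "send_rows", "data": {"targets": [[[0,0,0,0,4,0,20]]]}}

```text
clock: 16.7
position: [0.4945, -0.0901, 0.01]
orientation: [0.637, -0.636, 0.308, -0.308]
ft_force: [-0.2, 4.3, -0.1]
grip_width: 0.327
```

```bash
python3 -c "from h import *; w()"
```

```text
avgF [0.02 4.61 0.26] avgM [ 0.603 -0.159  0.008] tau6 0.081
wheel deg 51.66 teeth 2.87 pos [ 0.4945 -0.0901  0.01  ] tilt [0.0003 0.0013] w 28.9 q6 -0.903 t 16.95
```

>>> {"op": "send_rows", "data": {"targets": [[[0,0,0,0,4.5,0,20]]]}}

```text
clock: 17.05
position: [0.4945, -0.0901, 0.01]
orientation: [0.625, -0.624, 0.332, -0.332]
ft_force: [2.0, 4.0, 1.1]
grip_width: 0.329
```

```bash
python3 -c "from h import *; w()"
```

```text
avgF [1.02 4.36 0.34] avgM [ 0.614 -0.172  0.062] tau6 0.115
wheel deg 56.04 teeth 3.114 pos [ 0.4945 -0.0901  0.01  ] tilt [0.0003 0.0013] w 28.8 q6 -0.826 t 17.3
```

>>> {"op": "send_rows", "data": {"targets": [[[0,0,0,0,5,0,20]]]}}

```text
clock: 17.4
position: [0.4945, -0.0901, 0.01]
orientation: [0.61, -0.609, 0.359, -0.359]
ft_force: [1.1, 4.2, 1.0]
grip_width: 0.331
```

```bash
python3 -c "from h import *; w()"
```

```text
avgF [0.94 4.62 0.26] avgM [ 0.641 -0.146  0.063] tau6 0.144
wheel deg 60.92 teeth 3.384 pos [ 0.4945 -0.0901  0.01  ] tilt [0.0003 0.0014] w 29.0 q6 -0.741 t 17.65
```

>>> {"op": "send_rows", "data": {"targets": [[[0,0,0,0,5,0,20]]]}}

```text
clock: 17.75
position: [0.4945, -0.0901, 0.01]
orientation: [0.594, -0.593, 0.384, -0.384]
ft_force: [0.6, 4.5, 0.4]
grip_width: 0.33
```

```bash
python3 -c "from h import *; w()"
```

```text
avgF [0.78 4.53 0.33] avgM [ 0.636 -0.173  0.084] tau6 0.163
wheel deg 65.78 teeth 3.655 pos [ 0.4945 -0.0901  0.01  ] tilt [0.0003 0.0013] w 28.7 q6 -0.656 t 18.0
```

>>> {"op": "send_rows", "data": {"targets": [[[0,0,0,0,4,0,20]]]}}

```text
clock: 18.1
position: [0.4946, -0.0901, 0.01]
orientation: [0.581, -0.58, 0.404, -0.404]
ft_force: [1.3, 3.8, 0.9]
grip_width: 0.334
```

```bash
python3 -c "from h import *; w(16)"
```

```text
avgF [ 0.95  4.58 -0.1 ] avgM [ 0.657 -0.181  0.074] tau6 0.096
wheel deg 69.78 teeth 3.877 pos [ 0.4946 -0.0901  0.01  ] tilt [0.0004 0.0014] w 29.1 q6 -0.586 t 18.9
```

>>> {"op": "send_rows", "data": {"targets": [[[0,0,0,0,4.6,0,20]]]}}

```text
clock: 19.0
position: [0.4946, -0.0901, 0.01]
orientation: [0.564, -0.563, 0.428, -0.427]
ft_force: [1.0, 4.4, -0.4]
grip_width: 0.327
```

```bash
python3 -c "from h import *; w(16)"
```

```text
avgF [ 1.2   4.55 -0.1 ] avgM [ 0.681 -0.19   0.129] tau6 0.135
wheel deg 74.37 teeth 4.132 pos [ 0.4946 -0.0901  0.01  ] tilt [0.0004 0.0014] w 29.1 q6 -0.506 t 19.8
```

>>> {"op": "send_rows", "data": {"targets": [[[0,0,0,0,4.8,0,20]]]}}

```text
clock: 19.9
position: [0.4946, -0.0901, 0.01]
orientation: [0.545, -0.544, 0.451, -0.45]
ft_force: [1.5, 4.9, -0.4]
grip_width: 0.332
```

```bash
python3 -c "from h import *; w(16)"
```

```text
avgF [ 1.42  4.78 -0.19] avgM [ 0.701 -0.23   0.152] tau6 0.156
wheel deg 79.17 teeth 4.398 pos [ 0.4946 -0.09    0.01  ] tilt [0.0005 0.0014] w 28.9 q6 -0.422 t 20.7
```

>>> {"op": "send_rows", "data": {"targets": [[[0,0,0,0,4.8,0,20]]]}}

```text
clock: 20.8
position: [0.4946, -0.0901, 0.01]
orientation: [0.526, -0.525, 0.473, -0.473]
ft_force: [1.8, 4.2, 0.0]
grip_width: 0.332
```

```bash
python3 -c "from h import *; w(16)"
```

```text
avgF [ 1.77  4.64 -0.4 ] avgM [ 0.711 -0.232  0.149] tau6 0.173
wheel deg 83.96 teeth 4.665 pos [ 0.4947 -0.0901  0.01  ] tilt [0.0006 0.0014] w 28.9 q6 -0.339 t 21.6
```

>>> {"op": "send_rows", "data": {"targets": [[[0,0,0,0,3,0,20]]]}}

```text
clock: 21.7
position: [0.4947, -0.0901, 0.01]
orientation: [0.514, -0.513, 0.487, -0.486]
ft_force: [1.9, 4.2, 0.3]
grip_width: 0.332
```

```bash
python3 -c "from h import *; w(16)"
```

```text
avgF [ 1.85  4.73 -0.49] avgM [ 0.72  -0.242  0.163] tau6 0.168
wheel deg 86.96 teeth 4.831 pos [ 0.4947 -0.0901  0.01  ] tilt [0.0006 0.0013] w 28.9 q6 -0.286 t 22.5
```

>>> {"op": "send_rows", "data": {"targets": [[[0,0,0,0,-4,0,20],[0,0,0,0,-4,0,20],[0,0,0,0,-4.5,0,20]]]}}

```text
clock: 22.8
position: [0.4946, -0.0901, 0.01]
orientation: [0.565, -0.564, 0.426, -0.425]
ft_force: [1.3, 5.0, -0.3]
grip_width: 0.331
```

```bash
cat >> h.py <<'E'
def w2(n=5):
    t=[]
    M=[]
    for i in range(n):
        get_image("top"); s=r.state(); t.append(round(float(s["tau"][5]),3)); M.append(s["torque"][2])
    p,R,s=pose(); A=R.as_matrix(); a=90.08-np.degrees(np.arctan2(A[1,2],A[0,2]))
    print("teeth",(a/18).round(3),"tau",t,"M",np.mean(M).round(3),"F",np.round(s["ft_force"],1),"t",s["clock"])
E
python3 -c "from h import *; w2(6)"
```

```text
teeth 4.128 tau [0.127, -0.42, -0.053, 0.093, 0.127, 0.136] M 0.12 F [1.6 4.3 0.2] t 23.1
```

>>> {"op": "send_rows", "data": {"targets": [[[0,0,0,0,5,0,20],[0,0,0,0,4.7,0,20]]]}}

```text
clock: 23.3
position: [0.4946, -0.09, 0.01]
orientation: [0.525, -0.524, 0.475, -0.474]
ft_force: [1.9, 4.2, -0.6]
grip_width: 0.329
```

```bash
python3 -c "from h import *; w2(5)"
```

```text
teeth 4.673 tau [0.141, 0.686, 0.351, 0.211, 0.172] M 0.182 F [ 2.7  4.5 -1.4] t 23.55
```

>>> {"op": "send_rows", "data": {"targets": [[[0,0,0,0,4,0,20]]]}}

```text
clock: 23.65
position: [0.4947, -0.0901, 0.01]
orientation: [0.509, -0.508, 0.492, -0.491]
ft_force: [0.9, 5.5, -0.7]
grip_width: 0.332
```

```bash
python3 -c "from h import *; w2(10)"
```

```text
teeth 4.892 tau [0.048, 0.573, 0.303, 0.19, 0.166, 0.145, 0.159, 0.163, 0.168, 0.163] M 0.156 F [ 2.4  5.2 -1.8] t 24.15
```

The torque fit puts the bearing point at about 2.9 to 3.0 teeth. Click 4 is already in. I'll calibrate the wheel against the gripper by backing down slowly onto tooth 4 and seeing where the pawl takes the load.

>>> {"op": "send_rows", "data": {"targets": [[[0,0,0,0,-4,0,20],[0,0,0,0,-4,0,20],[0,0,0,0,-4,0,20],[0,0,0,0,-2.2,0,20]]]}}

```text
clock: 24.55
position: [0.4946, -0.0901, 0.01]
orientation: [0.569, -0.568, 0.421, -0.421]
ft_force: [2.2, 5.2, 0.0]
grip_width: 0.323
```

```bash
python3 -c "from h import *; w2(10)"
```

```text
teeth 4.072 tau [0.076, -0.15, 0.042, 0.11, 0.128, 0.126, 0.127, 0.127, 0.127, 0.126] M 0.11 F [ 1.9  5.  -0. ] t 25.05
```

>>> {"op": "send_rows", "data": {"targets": [[[0,0,0,0,-0.7,0,20]]]}}

```text
clock: 25.15
position: [0.4946, -0.0901, 0.01]
orientation: [0.571, -0.57, 0.418, -0.418]
ft_force: [0.9, 5.3, 1.1]
grip_width: 0.327
```

```bash
python3 -c "from h import *; w2(10)"
```

```text
teeth 4.032 tau [0.152, 0.052, 0.1, 0.12, 0.126, 0.128, 0.127, 0.127, 0.126, 0.126] M 0.128 F [ 1.6  4.4 -0.1] t 25.65
```

>>> {"op": "send_rows", "data": {"targets": [[[0,0,0,0,-0.7,0,20]]]}}

```text
clock: 25.75
position: [0.4945, -0.0901, 0.01]
orientation: [0.573, -0.572, 0.415, -0.414]
ft_force: [1.6, 4.7, -0.2]
grip_width: 0.33
```

```bash
python3 -c "from h import *; w2(10)"
```

```text
teeth 3.994 tau [0.121, 0.03, 0.082, 0.104, 0.11, 0.112, 0.111, 0.11, 0.11, 0.109] M 0.106 F [ 1.7  4.3 -0.5] t 26.25
```

>>> {"op": "send_rows", "data": {"targets": [[[0,0,0,0,-0.7,0,20]]]}}

```text
clock: 26.35
position: [0.4946, -0.0901, 0.01]
orientation: [0.576, -0.575, 0.411, -0.411]
ft_force: [1.6, 4.9, 0.2]
grip_width: 0.335
```

```bash
python3 -c "from h import *; w2(8)"
```

```text
teeth 3.955 tau [0.017, -0.062, -0.01, 0.009, 0.012, 0.006, 0.005, 0.005] M 0.009 F [1.9 4.6 0.1] t 26.75
```

>>> {"op": "send_rows", "data": {"targets": [[[0,0,0,0,-0.7,0,20]]]}}

```text
clock: 26.85
position: [0.4946, -0.0901, 0.01]
orientation: [0.578, -0.577, 0.408, -0.407]
ft_force: [2.2, 4.0, -0.6]
grip_width: 0.329
```

```bash
python3 -c "from h import *; w2(8)"
```

```text
teeth 3.916 tau [-0.105, -0.182, -0.134, -0.115, -0.115, -0.121, -0.121, -0.122] M -0.122 F [ 1.7  5.4 -0.7] t 27.25
```

The pawl takes over sharply at 4.00 in gripper angle, so gripper and wheel agree. The corrected torques put the bearing point at about 2.92 teeth. Click 3 is therefore the first bearing click and click 4 the second. I'll bring the torque back to neutral on tooth 4 and let go.

>>> {"op": "send_rows", "data": {"targets": [[[0,0,0,0,0.7,0,20],[0,0,0,0,0,0,20]]]}}

```text
clock: 27.45
position: [0.4946, -0.0901, 0.01]
orientation: [0.576, -0.575, 0.412, -0.411]
ft_force: [1.0, 4.3, -0.6]
grip_width: 0.325
```

```bash
python3 -c "from h import *; w2(6)"
```

```text
teeth 3.956 tau [0.021, 0.004, -0.002, 0.004, 0.005, 0.005] M 0.008 F [ 1.6  4.6 -0.6] t 27.75
```

>>> {"op": "send_rows", "data": {"targets": [[[0,0,0,0,0,0,32],[0,0,0,0,0,0,38],[0,0,0,0,0,0,48],[0,0,0,0,0,0,56],[0,0,0,0,0,0,56]]]}}

```text
clock: 28.25
position: [0.4938, -0.0928, 0.0101]
orientation: [-0.575, 0.576, -0.411, 0.411]
ft_force: [0.2, 0.5, 0.5]
grip_width: 0.63
```

>>> {"op": "send_rows", "data": {"targets": [[[0,-10,0,0,0,0,56],[0,-30,0,0,0,0,56],[0,-45,0,0,0,0,56],[0,-45,0,0,0,0,56]]]}}

```text
clock: 28.65
position: [0.4872, -0.0913, 0.1377]
orientation: [-0.572, 0.579, -0.416, 0.406]
ft_force: [0.0, -0.3, 0.7]
grip_width: 0.631
```

```bash
python3 -c "from h import *; plan(.494,-.3,.15,15)"
```

```text
pos [ 0.4872 -0.0913  0.1377] zdir 18.95 tilt [-1.770e-02  6.000e-04 -9.998e-01]
shift(tool) [199.6 -12.5 -61.5] rotvec deg [ 0.96  3.95 -0.33]
clock 28.65 F [ 0.04 -0.34  0.66] M [-0.034 -0.165  0.004] w 55.6 q6 -0.562 q1 -0.233
```

Next I'll move well aside for a final look.

>>> {"op": "send_rows", "data": {"targets": [[[45,0,-10,0.9,0,0,56],[45,0,-10,0,0,0,56],[45,0,-10,0,0,0,56],[45,-5,-10,0,0,0,56],[45,-10,-5,0,0,0,56]]]}}

```text
clock: 29.15
position: [0.5254, -0.3218, 0.1675]
orientation: [0.581, -0.574, 0.403, -0.412]
ft_force: [1.2, 0.3, 0.5]
grip_width: 0.638
```

>>> {"op": "send_rows", "data": {"targets": [[[45,-10,0,0,0,0,56],[40,-10,0,0,0,0,56],[40,0,0,0,0,0,56],[0,0,0,0,0,0,56]]]}}

```text
clock: 29.55
position: [0.5678, -0.4514, 0.1937]
orientation: [0.58, -0.574, 0.402, -0.416]
ft_force: [-0.6, 0.9, -0.5]
grip_width: 0.637
```

```bash
python3 - <<'E'
from h import *
d=get_image("top"); crop(d,"t8",225,160,310,215,9); crop(d,"t9",170,140,400,240,3.4)
d=get_image("scene"); crop(d,"s13",180,140,330,240,5)
E
```

```text
(no output)
```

View pics/t8.png

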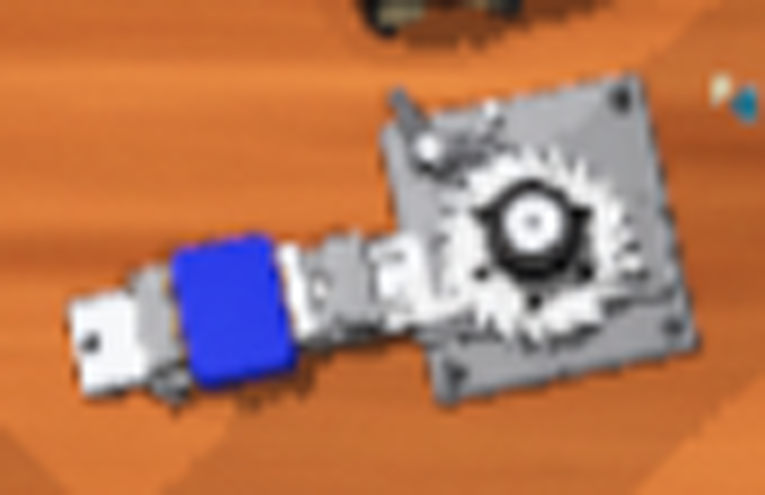

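View pics/t9.png

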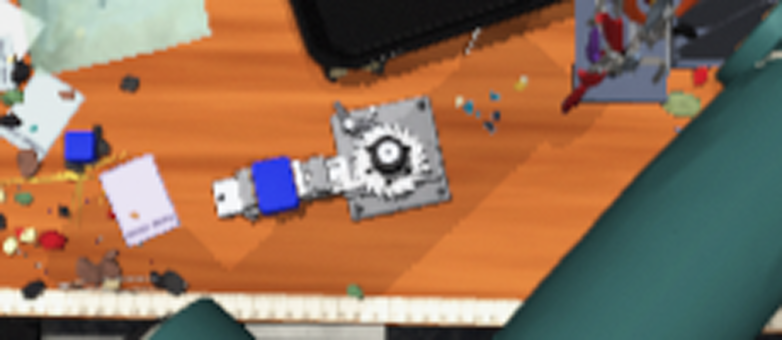

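View pics/s13.png

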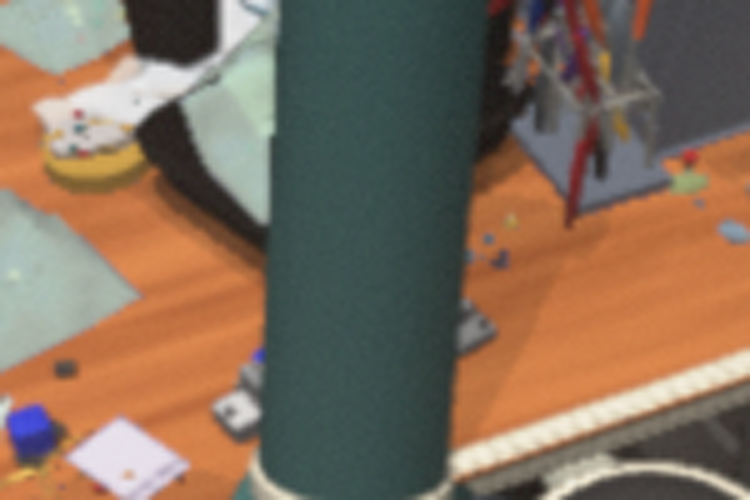

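The top view shows the wax bearing between both jaws, with crop corners (175,250), (270,237), (295,365) and (205,383). The dark knob marks have shifted by about 12°. With six marks, 4 teeth (72°) gives 72 − 60 = 12°, so the wheel looks to be on tooth 4. As a second check on the count, I'll measure how far the sprung jaw face actually travelled, which should be 2.8 mm × the bearing point.

```bash
python3 - <<'E'
from h import *
d=get_image("top"); cv2.imwrite("pics/topfull.png",d["pixels"][:,:,::-1])
a=cv2.cvtColor(cv2.imread("pics/top0.png"),cv2.COLOR_BGR2GRAY).astype(float); b=cv2.cvtColor(d["pixels"],cv2.COLOR_RGB2GRAY).astype(float)
O=np.array([.4811,-.0384]); th=np.radians(103.7); vy=np.array([np.cos(th),np.sin(th)]); vx=np.array([vy[1],-vy[0]])
ys=np.arange(-.012,.1,.0005); xs=np.arange(-.011,.0111,.001)
def prof(im,z):
    P=[]
    for x in xs:
        uv=np.array([proj(d,[*(O+vx*x+vy*y),z]) for y in ys],np.float32)
        P.append(cv2.remap(im.astype(np.float32),uv[None,:,0],uv[None,:,1],cv2.INTER_CUBIC)[0])
    return np.mean(P,0)
A=prof(a,.037);B=prof(b,.037)
print("y   open  now")
for i in range(0,len(ys),2): print(round(ys[i]*1000,1),int(A[i]),int(B[i]))
E
```

```text
y   open  now
-12.0 145 228
-11.0 143 220
-10.0 153 213
-9.0 167 210
-8.0 176 209
-7.0 178 209
-6.0 178 210
-5.0 178 211
-4.0 179 207
-3.0 180 195
-2.0 181 173
-1.0 181 152
0.0 180 142
1.0 176 149
2.0 167 163
3.0 162 174
4.0 163 178
5.0 169 178
6.0 173 178
7.0 172 180
8.0 167 181
9.0 164 182
10.0 164 182
11.0 165 181
12.0 174 177
13.0 196 171
14.0 221 168
15.0 241 168
16.0 250 172
17.0 244 173
18.0 230 169
19.0 217 165
20.0 210 168
21.0 212 183
22.0 223 208
23.0 234 233
24.0 241 249
25.0 243 247
26.0 243 228
27.0 242 193
28.0 243 150
29.0 243 109
30.0 243 81
31.0 241 67
32.0 240 67
33.0 239 72
34.0 239 75
35.0 240 76
36.0 240 75
37.0 241 76
38.0 242 76
39.0 242 76
40.0 242 77
41.0 242 77
42.0 242 77
43.0 242 77
44.0 242 77
45.0 241 77
46.0 241 78
47.0 241 78
48.0 240 78
49.0 240 78
50.0 241 78
51.0 241 78
52.0 242 78
53.0 243 78
54.0 243 79
55.0 243 79
56.0 243 79
57.0 243 78
58.0 238 78
59.0 226 78
60.0 204 79
61.0 174 80
62.0 145 82
63.0 127 90
64.0 123 104
65.0 130 122
66.0 143 142
67.0 157 160
68.0 170 172
69.0 179 180
70.0 183 183
71.0 182 182
72.0 181 181
73.0 182 182
74.0 184 184
75.0 187 187
76.0 191 192
77.0 200 201
78.0 213 214
79.0 228 229
80.0 240 240
81.0 244 244
82.0 245 245
83.0 244 244
84.0 243 243
85.0 244 244
86.0 244 244
87.0 243 243
88.0 243 243
89.0 241 241
90.0 231 231
91.0 217 217
92.0 204 205
93.0 198 199
94.0 201 202
95.0 211 211
96.0 218 218
97.0 214 214
98.0 197 196
99.0 169 169
```

Travel comes out at about 8.4 mm, so the bearing point is very close to 3.0 teeth. That makes it a close call whether click 3 already bore on the wax. There is time left, and turning within the tooth (without clicking 5) is harmless, so I'll regrip and repeat my earlier torque readings at matching phases to pin it down.

```bash
python3 - <<'E'
from h import *
plan(.4946,-.0901,.08,18.9)
E
```

```text
pos [ 0.567  -0.4462  0.1938] zdir 19.44 tilt [ 0.0199 -0.0018 -0.9998]
shift(tool) [-360.9  111.6   48.2] rotvec deg [-1.04  0.53  0.47]
clock 29.7 F [-0.87  0.08 -0.51] M [ 0.001 -0.15   0.022] w 56.0 q6 -1.05 q1 -0.707
```

>>> {"op": "send_rows", "data": {"targets": [[[-45,0,6,-1,0,0.5,56],[-45,0,6,0,0,0,56],[-45,0,6,0,0,0,56],[-45,5,6,0,0,0,56],[-45,5,6,0,0,0,56]]]}}

```text
clock: 30.2
position: [0.516, -0.2147, 0.1834]
orientation: [0.577, -0.577, 0.409, -0.409]
ft_force: [0.9, 0.6, -0.7]
grip_width: 0.636
```

>>> {"op": "send_rows", "data": {"targets": [[[-45,5,6,0,0,0,56],[-45,10,6,0,0,0,56],[-20,10,3,0,0,0,56],[0,0,0,0,0,0,56]]]}}

```text
clock: 30.6
position: [0.4844, -0.0907, 0.1577]
orientation: [0.58, -0.578, 0.407, -0.404]
ft_force: [-1.2, -0.7, 0.4]
grip_width: 0.636
```

```bash
python3 - <<'E'
from h import *
plan(.4946,-.0901,.08,18.9)
E
```

```text
pos [ 0.4844 -0.0907  0.1577] zdir 19.97 tilt [-0.0013  0.0046 -1.    ]
shift(tool) [ 3.3 77.7  9.7] rotvec deg [-0.02  1.07 -0.28]
clock 30.6 F [-1.22 -0.69  0.44] M [ 0.014 -0.032 -0.021] w 56.0 q6 -0.589 q1 -0.239
```

>>> {"op": "send_rows", "data": {"targets": [[[3,40,9,0,1,-0.2,56],[0,30,0,0,0,0,56],[0,10,0,0,0,0,56],[0,0,0,0,0,0,56]]]}}

```text
clock: 31.0
position: [0.4943, -0.0884, 0.0797]
orientation: [0.578, -0.576, 0.407, -0.411]
ft_force: [0.0, 0.1, 0.8]
grip_width: 0.636
```

```bash
python3 - <<'E'
from h import *
plan(.4946,-.0901,.01,18.9)
E
```

```text
pos [ 0.4943 -0.0884  0.0797] zdir 19.31 tilt [ 0.0067 -0.0012 -1.    ]
shift(tool) [ 1.5 69.7 -0.7] rotvec deg [-0.34  0.41  0.19]
clock 31.0 F [0.03 0.12 0.78] M [ 0.031 -0.103  0.001] w 56.0 q6 -0.564 q1 -0.227
```

>>> {"op": "send_rows", "data": {"targets": [[[1.5,30,-1,-0.3,0.4,0.2,56],[0,25,0,0,0,0,56],[0,10,0,0,0,0,56],[0,2,0,0,0,0,56]]]}}

```text
clock: 31.4
position: [0.4995, -0.0928, 0.0179]
orientation: [0.577, -0.574, 0.408, -0.415]
ft_force: [-1.1, -0.0, 0.1]
grip_width: 0.632
```

```bash
python3 - <<'E'
from h import *
plan(.4946,-.0901,.01,18.9)
E
```

```text
pos [ 0.4995 -0.0928  0.0179] zdir 18.85 tilt [ 0.0106 -0.0024 -0.9999]
shift(tool) [-4.2  7.9 -3.9] rotvec deg [-0.53 -0.05  0.33]
clock 31.4 F [-1.1  -0.04  0.14] M [-0.061 -0.076  0.029] w 55.7 q6 -0.562 q1 -0.233
```

>>> {"op": "send_rows", "data": {"targets": [[[-4,5,-4,-0.5,0,0.3,56],[0,3,0,0,0,0,56],[0,0,0,0,0,0,56]]]}}

```text
clock: 31.7
position: [0.4967, -0.0912, 0.0127]
orientation: [0.576, -0.574, 0.41, -0.413]
ft_force: [-0.8, -0.8, 0.3]
grip_width: 0.634
```

```bash
python3 - <<'E'
from h import *
plan(.4946,-.0901,.01,18.9)
E
```

```text
pos [ 0.4967 -0.0912  0.0127] zdir 18.82 tilt [ 0.0046 -0.0012 -1.    ]
shift(tool) [-1.7  2.7 -1.7] rotvec deg [-0.22 -0.08  0.15]
clock 31.7 F [-0.79 -0.85  0.3 ] M [-0.001 -0.132  0.015] w 55.8 q6 -0.559 q1 -0.231
```

>>> {"op": "send_rows", "data": {"targets": [[[-2,2.5,-2,-0.2,0,0.2,45],[0,0,0,0,0,0,34],[0,0,0,0,0,0,25],[0,0,0,0,0,0,25]]], "squeeze": 10}}

```text
clock: 32.1
position: [0.4948, -0.0901, 0.0117]
orientation: [0.575, -0.575, 0.411, -0.412]
ft_force: [-1.4, -0.9, -1.8]
grip_width: 0.335
```

>>> {"op": "send_rows", "data": {"targets": [[[0,0,0,0,0,0,20],[0,0,0,0,0,0,20],[0,0,0,0,0,0,20]]], "squeeze": 40}}

```text
clock: 32.4
position: [0.4948, -0.0901, 0.0117]
orientation: [0.576, -0.575, 0.411, -0.412]
ft_force: [-1.1, 0.0, 0.4]
grip_width: 0.328
```

```bash
python3 -c "from h import *; w2(6); plan(.4946,-.0901,.01,18.9)"
```

```text
teeth 3.957 tau [0.026, 0.026, 0.026, 0.026, 0.026, 0.026] M 0.004 F [-0.4  0.3  0. ] t 32.7
pos [ 0.4948 -0.0902  0.0117] zdir 18.86 tilt [ 1.7e-03  2.0e-04 -1.0e+00]
shift(tool) [-0.1  1.7 -0.2] rotvec deg [-0.09 -0.04  0.02]
clock 32.7 F [-0.38  0.26  0.01] M [-0.04   0.035  0.02 ] w 29.2 q6 -0.56 q1 -0.23
```

>>> {"op": "send_rows", "data": {"targets": [[[0,0,0,0,3,0,20]]]}}

```text
clock: 32.8
position: [0.4948, -0.0902, 0.0117]
orientation: [0.564, -0.564, 0.426, -0.427]
ft_force: [-0.9, -0.6, 0.5]
grip_width: 0.325
```

```bash
python3 -c "from h import *; w2(8)"
```

```text
teeth 4.122 tau [0.058, 0.453, 0.233, 0.144, 0.126, 0.12, 0.121, 0.122] M 0.12 F [-0.3 -0.3  0.6] t 33.2
```

>>> {"op": "send_rows", "data": {"targets": [[[0,0,0,0,5,0,20]]]}}

```text
clock: 33.3
position: [0.4948, -0.0902, 0.0117]
orientation: [0.545, -0.545, 0.45, -0.451]
ft_force: [-0.5, -0.4, 0.4]
grip_width: 0.33
```

```bash
python3 -c "from h import *; w2(5)"
```

```text
teeth 4.394 tau [0.035, 0.698, 0.331, 0.185, 0.149] M 0.136 F [0.1 0.9 0.3] t 33.55
```

>>> {"op": "send_rows", "data": {"targets": [[[0,0,0,0,5,0,20]]]}}

```text
clock: 33.65
position: [0.4948, -0.0902, 0.0117]
orientation: [0.526, -0.525, 0.473, -0.474]
ft_force: [-0.8, 0.0, 1.1]
grip_width: 0.326
```

```bash
python3 -c "from h import *; w2(5)"
```

```text
teeth 4.665 tau [0.056, 0.706, 0.343, 0.202, 0.163] M 0.157 F [ 0.2 -0.1 -0. ] t 33.9
```

>>> {"op": "send_rows", "data": {"targets": [[[0,0,0,0,4,0,20]]]}}

```text
clock: 34.0
position: [0.4948, -0.0902, 0.0117]
orientation: [0.51, -0.509, 0.49, -0.491]
ft_force: [-0.5, -0.4, -0.3]
grip_width: 0.327
```

```bash
python3 -c "from h import *; w2(5)"
```

```text
teeth 4.881 tau [0.083, 0.584, 0.299, 0.199, 0.168] M 0.155 F [-0.  -0.2  0.3] t 34.25
```

The repeated readings give a slope of 0.075 N m per tooth, as specified. They put the bearing point at about 2.95 teeth (scatter 2.9 to 3.05), so click 3 was the first bearing click and tooth 4 is the right stop. I'll settle back onto tooth 4 and release.

>>> {"op": "send_rows", "data": {"targets": [[[0,0,0,0,-5,0,20],[0,0,0,0,-5,0,20],[0,0,0,0,-4,0,20],[0,0,0,0,-1.6,0,20],[0,0,0,0,-1,0,20]]]}}

```text
clock: 34.75
position: [0.4948, -0.0902, 0.0117]
orientation: [0.579, -0.578, 0.406, -0.407]
ft_force: [-1.1, -0.9, 1.1]
grip_width: 0.327
```

```bash
python3 -c "from h import *; w2(8)"
```

```text
teeth 3.907 tau [-0.22, -0.298, -0.193, -0.157, -0.159, -0.159, -0.161, -0.164] M -0.147 F [-0.6 -0.7  0.8] t 35.15
```

>>> {"op": "send_rows", "data": {"targets": [[[0,0,0,0,0.9,0,20],[0,0,0,0,0,0,20]]]}}

```text
clock: 35.35
position: [0.4948, -0.0902, 0.0117]
orientation: [0.575, -0.575, 0.411, -0.412]
ft_force: [-0.6, -0.2, -0.4]
grip_width: 0.328
```

```bash
python3 -c "from h import *; w2(6)"
```

```text
teeth 3.959 tau [0.029, 0.007, -0.002, 0.004, 0.005, 0.005] M -0.006 F [-1.8 -0.8  0.9] t 35.65
```

>>> {"op": "send_rows", "data": {"targets": [[[0,0,0,0,0,0,32],[0,0,0,0,0,0,38],[0,0,0,0,0,0,48],[0,0,0,0,0,0,56],[0,0,0,0,0,0,56]]]}}

```text
clock: 36.15
position: [0.4954, -0.09, 0.0119]
orientation: [0.576, -0.574, 0.411, -0.412]
ft_force: [-0.3, -0.0, -0.3]
grip_width: 0.631
```

>>> {"op": "send_rows", "data": {"targets": [[[0,-10,0,0,0,0,56],[0,-30,0,0,0,0,56],[0,-45,0,0,0,0,56],[0,-45,0,0,0,0,56]]]}}

```text
clock: 36.55
position: [0.4885, -0.0885, 0.1394]
orientation: [-0.573, 0.577, -0.416, 0.407]
ft_force: [0.9, -0.4, -0.8]
grip_width: 0.638
```

>>> {"op": "send_rows", "data": {"targets": [[[45,0,-6,0.9,0,0,56],[45,0,-6,0,0,0,56],[45,0,-6,0,0,0,56],[45,-5,-6,0,0,0,56],[45,-10,-5,0,0,0,56]]]}}

```text
clock: 37.05
position: [0.5416, -0.3136, 0.1686]
orientation: [0.583, -0.571, 0.403, -0.414]
ft_force: [0.8, 0.2, -0.4]
grip_width: 0.635
```

>>> {"op": "send_rows", "data": {"targets": [[[40,-10,0,0,0,0,56],[30,0,0,0,0,0,56],[0,0,0,0,0,0,56]]]}}

```text
clock: 37.35
position: [0.5662, -0.3894, 0.1836]
orientation: [0.581, -0.571, 0.403, -0.418]
ft_force: [-0.6, 0.1, -0.0]
grip_width: 0.635
```

```bash
python3 - <<'E'
from h import *
d=get_image("top"); crop(d,"t10",225,160,310,215,9)
a=cv2.imread("pics/topfull.png")[160:215,225:310].astype(int); b=d["pixels"][160:215,225:310,::-1].astype(int)
print("max diff vs previous rest, vice area:",np.abs(a-b).max(),np.abs(a-b).mean())
print(r.state()["clock"],r.state()["position"])
E
```

```text
max diff vs previous rest, vice area: 51 3.4361497326203208
37.4 [ 0.56592254 -0.38782697  0.18381354]
```

View pics/t10.png

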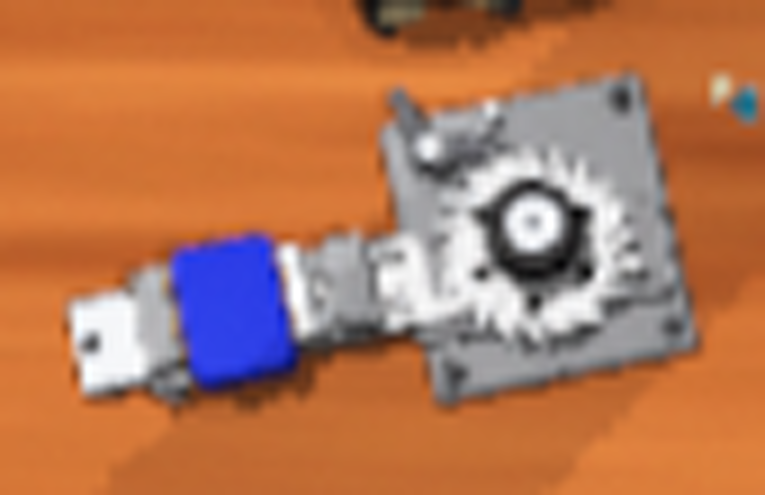

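The view matches the earlier rest: the wax is held between the jaws at crop (235,310), and the knob marks sit at the same angles as before, on tooth 4. The arm is clear, so I'll hand in.

```bash
python3 -c "
from bench import r
print(r.finish_job())"
```

```text
the job is handed in; nothing more can be done
None
```

The wax block is clamped flat in the vice on tooth 4. The click count is close to a boundary, so there is some chance it should have been tooth 5. I handed in at about 37 s of the 72 s allowed.

**What I did:** I gripped the wax by its 45 mm ends and laid it on the bed with the 35 mm way between the jaws. I let go, then turned the knob clockwise through four clicks, settled it back onto tooth 4 and released it. Later I regripped the knob once to repeat torque readings within that tooth. It never reached the fifth click.

**What the last checks showed:**
- **Wax:** in the top view it sits square between the jaws and bears on both.
- **Wheel:** it is on tooth 4. The knob markings have turned by the expected amount, and the torque went to zero at 3.96 teeth when the pawl took the load.
- **Arm and bystanders:** the arm is clear and touching nothing. The blue cube looks undisturbed. I never picked out the tweezers or the needle file in the images, so I did not check them separately.

**What disagreed:**
- **Click count:** the torque readings put the point where the jaw starts bearing at about 2.95 teeth, with single readings mostly from 2.8 to 3.05. The jaw travel seen by the camera gave about 3.0. I took click 3 as the first bearing click and click 4 as the second. If the true point is just past 3.0, it is one click short.
- **Fingertip height:** the fingertips were about 30 mm above the reported tool point, so my first grasp closed above the block. I corrected for this from the images.

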